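Ready a trailer hub for delivery

ROBOT

A 6-joint arm with a two-finger parallel gripper is mounted at the origin on the work surface. World frame = base frame: x ahead of the robot, y to its left, z up, the work surface at z = 0. Lengths are in m, angles in rad, forces in N, time in s.
With the tool pointing down it reaches from about 0.35 to 0.775 m from the base axis. Payload 7.3 kg.
Tool frame: the origin (TCP) lies at the very end of the fingers, on their centre line; the grasp point (between the pads) lies 19 mm behind it; z points along the fingers, y is the direction in which the jaws open and shut (so a half turn about z gives the same grasp; the last joint's range is limited). The gripper opens to 92 mm and grips with 3 to 60 N. Pads are 19 mm wide; open, the fingers measure 130 mm over their backs; the gripper's body (75 mm by 190 mm) begins 47 mm behind the grasp point.
Start: joints at [0.991, 0.342, 1.524, -0, 1.275, -0.146], TCP at [0.221, 0.476, 0.227] pointing down, gripper open.
Joint ranges: [-2.53, 2.53], [-0.77, 2.02], [0.04, 2.7], [-1, 4.14], [0.28, 2.66], [-3.11, 3.11]. Speed limits (rad/s): [2.57, 2.57, 3.14, 3.14, 3.14, 3.14].

INTERFACE

Orientations are given as [roll, pitch, yaw] about the fixed x, y, z axes, in that order (R = Rz(yaw) Ry(pitch) Rx(roll)).
In Python, from cell import robot gives the robot as it stands.
- The arm moves only by the tool apply_moves, never from a script. Its argument "plan" is a list of rows, each an object of numbers: "tx", "ty", "tz": the shift along the tool's x, y, z in m; "yaw": the turn about the tool's z in rad; "grip": the opening, from -1 (shut) to 1 (fully open), so that 0 is half open. In form: [{"tx": .., "ty": .., "tz": .., "yaw": .., "grip": ..}, ...]. A call has 1 to 8 rows; each row is the pose to reach, as a shift and turn from the pose commanded when the call began, along the tool's axes at that moment; what a row does not reach only later rows make up. A row lasts 1/8 s, in which the tool goes at most 62.5 mm and 10.7 degrees, less where a joint would pass 70% of its speed; a pose out of reach is approached as far as the arm can. A call with a gripper value outside its range is refused whole. The fingers move at their own pace and stop on an object; "force" is the grip in N (left out, the last holds). Time passes only in rows, so rows that repeat a pose let the fingers close. It gives the time, the measured TCP pose, the force and the opening at its end, in the units of the state.
- robot.observe(): the state, without advancing time (a new reading comes with each control period).
- robot.read_camera(name): name is "side" or "top" or "wrist"; returns (picture, depth): 480x640x3 uint8, red, green, blue; 480x640 float32, m along the optical axis (not along the pixel's ray), 0 where there is no reading.
- robot.get_calibration(name): a dict with "camera_matrix" (3x3 intrinsics, pixels), "R" (3x3) and "t" (3): a world point X has camera coordinates R X + t. Camera axes: x right, y down, z forward; pixel columns grow to the right and rows downward; lengths in m; the calibration is good to about 2 mm. A picture is of the moment at which its call begins: read the wrist's pose just before it. get_calibration takes no time and is no camera call; for the wrist camera it gives the pose at the moment of the call.
- robot.hand_in(): hands the job in, once; it reports no verdict.
Trained networks look in the newest picture that a camera, given by its name, has taken for a name from the list of things; names that differ only in an ending like _2 or _b are one class to them, and where a whole thing is asked for, a point or a joint stands for the part that bears it (a point fixed in the world has none). Each returns a list of dicts, best first, with "confidence" (0 to 1); they miss things now and then, are a little off and sometimes report something else, mostly with a low value. They report only what shows in the picture. A call takes as long as a camera call. They do not tell look-alikes from the thing itself.
- robot.outline_of(label, camera): "region" (480x640 bool, what is visible of it) and "pixel" ([row, column] in pixels, amid what is visible of it).
- robot.tip_of(label, camera): "pixel" ([row, column] in pixels: a listed point, or the origin of a listed thing).
The state is a dict: "time": time; "qpos": joint angles; "qvel": joint speeds; "joint_efforts": joint torques, N m; "tool_pos": TCP position; "tool_rot": TCP orientation; "contact_force": force on the tool from outside, world axes, zero at the start; "torque": the same for the moment, N m; "opening": finger opening in m.
Only numpy, scipy, OpenCV 4.12 (cv2) and the standard library are available. Lean on these libraries where they do the work, as an engineer would, in place of code of your own. Each camera call takes 0.05 s, during which the arm holds its last target.

TASK

Get this trailer hub ready for delivery: lift the plastic transport cover off its nose into the empty bin, then turn the hub slowly by hand at least one full turn, in one direction (either way), to feel that the bearings run free, and only after that fit the steel dust cap fully home over the nose. Also push every protector sleeve on the bench (there may be fewer than five) foot first onto a stud of its own, down to the flange. Leave the coupling, the tow ball and the carton where they are.

Things in the scene. Friction and masses are not known exactly. Their poses are not given: they have to be found in the camera images.
- stand: Fixed bench stand: grey 170 mm square base plate with an upright stub axle that carries the steel hub: a round flange of 200 mm diameter, its top face 80 mm above the bench, five upright studs on it 72 degrees apart on an 82.5 mm radius, and a round nose on its axis. Origin: on the bench, on the hub's vertical axis.
- hub (a joint): Turning angle of the hub, rad, about its vertical axis, anticlockwise from above positive. Reads 0 at the start whichever way the hub stands, counts on beyond a turn, has no stop. Bearing drag of about 0.12 N m (about 1.5 N at a stud) holds the hub where it is left.
- nose (a point): On the hub's axis at the nose's shoulder, 100 mm above the bench: the cap's or cover's origin lies here when fully home. The nose is 72 mm in diameter up to this shoulder, then a spigot of 57 mm diameter rises 18 mm, its end chamfered 3 mm; the axle nut (28 mm across) on top reaches 126 mm above the bench.
- cover: White plastic transport cover on the hub's nose at the start: a lid of 72 mm diameter, 36 mm high, with a skirt 30 mm deep (bore 60 mm), and on top of it an upright grip bar 50 mm long, 16 mm thick, from 36 to 70 mm above the origin. Loose, 80 g. Origin: centre of the underside; x along the bar, y across its thickness, z up.
- cap: Steel dust cap standing open side down on the bench, about 160 g: skirt 68 mm outer diameter (bore 60 mm, 28 mm deep) up to a step at 30 mm, above it a dome of 46 mm diameter, straight-sided from 30 to 60 mm, its rounded top at 66 mm. Origin: centre of the open underside, z up.
- bin: Grey open empty plastic bin, fixed, 200 mm (its x) by 160 mm (its y), 60 mm high, walls and floor 5 mm. Origin: centre of the underside.
- bin_in (a point): Centre of the bin's inner floor, 5 mm above the bench.
- coupler: Bystander: steel trailer coupling about 200 mm long, 75 mm high, lying beyond the hub. Origin on the bench under its middle.
- towball: Bystander: steel tow ball, 50 mm ball on a 60 mm foot, 69 mm high. Origin: centre of the foot's underside.
- carton: Bystander: closed cardboard carton 120 x 160 x 90 mm. Origin: centre of the underside.
- stud0 (a point): Foot of one of the hub's five studs, on the flange's top face (80 mm above the bench); the stud rises 60 mm from here, 14 mm diameter, its tip tapered over the last 7 mm to 8 mm diameter. Turns with the hub.
- stud1 (a point): Foot of one of the hub's five studs, on the flange's top face (80 mm above the bench); the stud rises 60 mm from here, 14 mm diameter, its tip tapered over the last 7 mm to 8 mm diameter. Turns with the hub.
- stud2 (a point): Foot of one of the hub's five studs, on the flange's top face (80 mm above the bench); the stud rises 60 mm from here, 14 mm diameter, its tip tapered over the last 7 mm to 8 mm diameter. Turns with the hub.
- stud3 (a point): Foot of one of the hub's five studs, on the flange's top face (80 mm above the bench); the stud rises 60 mm from here, 14 mm diameter, its tip tapered over the last 7 mm to 8 mm diameter. Turns with the hub.
- stud4 (a point): Foot of one of the hub's five studs, on the flange's top face (80 mm above the bench); the stud rises 60 mm from here, 14 mm diameter, its tip tapered over the last 7 mm to 8 mm diameter. Turns with the hub.
- sleeve0: Black plastic stud-protector sleeve (may be absent), standing upright on the bench at the start: tube 70 mm high, 30 mm outer diameter, 18 mm through bore, with a steel foot ring of 48 mm diameter, 6 mm thick, at the bottom (heavier than the tube). 70 g. Origin: centre of the foot's underside, z up along the bore.
- sleeve1: Black plastic stud-protector sleeve (may be absent), standing upright on the bench at the start: tube 70 mm high, 30 mm outer diameter, 18 mm through bore, with a steel foot ring of 48 mm diameter, 6 mm thick, at the bottom (heavier than the tube). 70 g. Origin: centre of the foot's underside, z up along the bore.
- sleeve2: Black plastic stud-protector sleeve (may be absent), standing upright on the bench at the start: tube 70 mm high, 30 mm outer diameter, 18 mm through bore, with a steel foot ring of 48 mm diameter, 6 mm thick, at the bottom (heavier than the tube). 70 g. Origin: centre of the foot's underside, z up along the bore.
- sleeve3: Black plastic stud-protector sleeve (may be absent), standing upright on the bench at the start: tube 70 mm high, 30 mm outer diameter, 18 mm through bore, with a steel foot ring of 48 mm diameter, 6 mm thick, at the bottom (heavier than the tube). 70 g. Origin: centre of the foot's underside, z up along the bore.
- sleeve4: Black plastic stud-protector sleeve (may be absent), standing upright on the bench at the start: tube 70 mm high, 30 mm outer diameter, 18 mm through bore, with a steel foot ring of 48 mm diameter, 6 mm thick, at the bottom (heavier than the tube). 70 g. Origin: centre of the foot's underside, z up along the bore.
Mind the look-alikes: they are no part of the job. What is shaped like the cover but green is not meant.

How it is judged:
On the way, in this order (a step that is already met when the one before it is completed fails the run):
1. the transport cover lies in the bin (x of cover in the frame of bin_in between -0.09 and 0.09 m and y of cover in the frame of bin_in between -0.07 and 0.07 m and z of cover in the frame of bin_in below 0.075 m), for 0.2 s.
2. the hub has been turned a full turn (to within 5 degrees) from where it stood, either way ((value of joint hub above 6.2 rad or value of joint hub below -6.2 rad)), for 0.1 s.
3. after that the dust cap is fully home on the nose (distance between cap and nose below 0.006 m and angle between cap's own z axis and vertical below 0.1 rad), for 0.2 s.
At the end, for the whole second after the job is handed in: The cover lies in the bin; the cap sits on the nose, its underside within 6 mm of the shoulder's centre and upright within 6 degrees; every sleeve present stands on a stud, its foot centre within 6 mm of the stud's foot on the flange and upright within 7 degrees; hub and cover are at rest (all of step 1 and all of step 3 and (distance between sleeve0 and stud0 below 0.006 m or distance between sleeve0 and stud1 below 0.006 m or distance between sleeve0 and stud2 below 0.006 m or distance between sleeve0 and stud3 below 0.006 m or distance between sleeve0 and stud4 below 0.006 m) and angle between each of sleeve0, sleeve1, sleeve2, sleeve3, sleeve4's own z axis and vertical below 0.12 rad and (distance between sleeve1 and stud0 below 0.006 m or distance between sleeve1 and stud1 below 0.006 m or distance between sleeve1 and stud2 below 0.006 m or distance between sleeve1 and stud3 below 0.006 m or distance between sleeve1 and stud4 below 0.006 m) and (distance between sleeve2 and stud0 below 0.006 m or distance between sleeve2 and stud1 below 0.006 m or distance between sleeve2 and stud2 below 0.006 m or distance between sleeve2 and stud3 below 0.006 m or distance between sleeve2 and stud4 below 0.006 m) and (distance between sleeve3 and stud0 below 0.006 m or distance between sleeve3 and stud1 below 0.006 m or distance between sleeve3 and stud2 below 0.006 m or distance between sleeve3 and stud3 below 0.006 m or distance between sleeve3 and stud4 below 0.006 m) and (distance between sleeve4 and stud0 below 0.006 m or distance between sleeve4 and stud1 below 0.006 m or distance between sleeve4 and stud2 below 0.006 m or distance between sleeve4 and stud3 below 0.006 m or distance between sleeve4 and stud4 below 0.006 m) and velocity of joint hub between -0.1 and 0.1 rad/s and linear speed of cover below 0.03 m/s); the robot touches nothing.
It fails at once if the hub was spun fast (over 3 rad/s) (velocity of joint hub above 3 rad/s or velocity of joint hub below -3 rad/s).
It fails at once if the coupler was pushed away (over 40 mm) (distance of coupler from where it was at the start of the episode above 0.04 m).
It fails at once if the towball was pushed away (over 40 mm) (distance of towball from where it was at the start of the episode above 0.04 m).
It fails at once if the carton was pushed away (over 40 mm) (distance of carton from where it was at the start of the episode above 0.04 m).
Of sleeve0, sleeve1, sleeve2, sleeve3, sleeve4 only 3 to 5 are there at a start; the rules pass over those that are not, and their reading is None.
At some moment in a run one of sleeve0, sleeve1, sleeve2, sleeve3, sleeve4, cap may be knocked a few centimetres aside while the robot is not near it.
Once in a run the grip may slacken for a moment while it holds something.
It also fails if it takes over 210 s, if anything falls off the work surface, if the arm or the gripper's body presses on something with over 40 N, if the wrist force passes 120 N, or if a joint passes its speed limit or range.

## Working session

There is one attempt and no reset: what is moved stays moved. The work goes in short steps, Python scripts to look and compute and a tool call to move; the robot and the scene stay as the last step left them, time stands still between calls to the robot, and variables do not carry over. Pictures are saved under pics/ and viewed, and the job is handed in when it is done.

Besides the shell and the picture viewer there is one more tool, called after "Call:" by a JSON object that holds its "method" and its "body", one argument or row to a line. apply_moves: Moves the arm, as the interface text tells. Its arguments: {"type":"object","properties":{"plan":{"type":"array","items":{"type":"object","properties":{"tx":{"type":"number"},"ty":{"type":"number"},"tz":{"type":"number"},"yaw":{"type":"number"},"grip":{"type":"number"}}}},"force":{"type":"number"}},"required":["plan"]}

```bash
ls -la; mkdir -p pics
cat > h.py <<'E'
import numpy as np, cv2
from cell import robot
def snap(name):
    im,d=robot.read_camera(name); return im,d,robot.get_calibration(name)
def world(c,row,col,depth):
    K=np.array(c["camera_matrix"]);R=np.array(c["R"]);t=np.array(c["t"])
    p=np.linalg.inv(K)@np.array([col,row,1.0])*depth
    return R.T@(p-t)
def proj(c,X):
    K=np.array(c["camera_matrix"]);R=np.array(c["R"]);t=np.array(c["t"])
    p=K@(R@np.array(X)+t); return p[1]/p[2],p[0]/p[2]
def cloud(c,d):
    K=np.array(c["camera_matrix"]);R=np.array(c["R"]);t=np.array(c["t"])
    v,u=np.mgrid[:480,:640]
    P=np.stack([(u-K[0,2])/K[0,0]*d,(v-K[1,2])/K[1,1]*d,d],-1)
    W=(P-t)@R; W[d<=0]=np.nan; return W
def save(n,im): cv2.imwrite("pics/"+n,im[...,::-1])
E
python3 - <<'E'
from h import *
for n in ("top","side","wrist"):
    im,d,c=snap(n); save(n+"0.png",im); R=np.array(c["R"]);t=np.array(c["t"])
    print(n,-R.T@t,R.tolist(),np.array(c["camera_matrix"]).tolist())
s=robot.observe()
print(s)
E
```

```text
total 12
drwxr-xr-x  3 agent agent 4096 Dec  6 13:31 .
drwxr-xr-x 23 root  root  4096 Dec  6 13:31 ..
drwxr-xr-x  2 agent agent 4096 Dec  6 13:31 pics
top [ 0.464534   -0.01056621  1.20388709] [[0.005708279515535577, -0.9999766271867527, 0.003763060613236749], [-0.9987346884933569, -0.005889134333810564, -0.04994336889794066], [0.04996436275036408, -0.0034732084597256757, -0.998744962078881]] [[506.0204665753168, 0.0, 319.86813315147015], [0.0, 506.0204665753168, 233.1054233433258], [0.0, 0.0, 1.0]]
side [ 0.39698262 -1.06957262  0.73944959] [[0.9927925765872656, -0.11946283987508774, -0.009567118803380601], [-0.07034591414508606, -0.516252227828209, -0.8535426700672342], [0.09702758492465444, 0.8480638343611819, -0.5209351021118647]] [[600.1337694773059, 0.0, 316.444069718805], [0.0, 600.1337694773059, 234.51125734185453], [0.0, 0.0, 1.0]]
wrist [0.15933094 0.50519767 0.38399738] [[0.420376982848445, 0.9073473554032079, -0.0019922183727711985], [0.8783202246576902, -0.40637571394147864, 0.2518181130812878], [0.22767690978336996, -0.10760834429243982, -0.9677725295699073]] [[354.90998062866004, 0.0, 311.9489406578792], [0.0, 354.90998062866004, 241.35594116120924], [0.0, 0.0, 1.0]]
{'time': 0.15, 'qpos': array([ 9.91006563e-01,  3.42538730e-01,  1.52474492e+00,  1.58156359e-05,
        1.27538697e+00, -1.46026614e-01]), 'qvel': array([ 0.00018657, -0.00184584, -0.00232861, -0.00094854,  0.000336  ,
        0.00046916]), 'joint_efforts': array([ 1.13347854e-03, -4.31469440e+01, -2.44353873e+01,  7.16853747e-02,
        5.38551807e-02, -1.30378921e-04]), 'tool_pos': array([0.22048649, 0.47615194, 0.22623543]), 'tool_rot': array([-3.14052837e+00, -1.71816437e-04,  2.70782480e+00]), 'contact_force': array([-0.33644135, -0.38927414, -0.34056644]), 'torque': array([ 0.02019439, -0.00795036, -0.03011322]), 'opening': 0.09187156372770808}
```

View pics/top0.png

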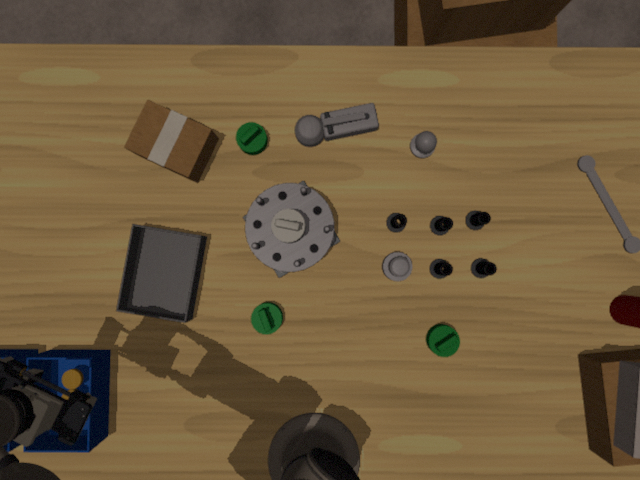

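View pics/side0.png

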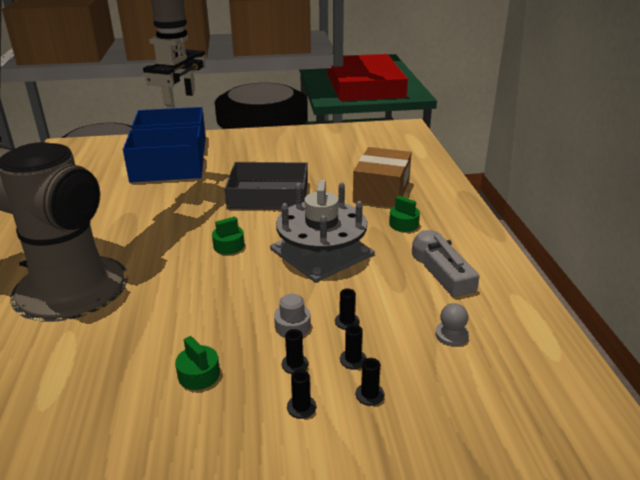

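Run:
```python
from h import *
np.set_printoptions(precision=4,suppress=True)
im,d,c=snap("top"); W=cloud(c,d)
np.save("top0W.npy",W)
names=["cover","cap","bin","sleeve0","stud0","stand","coupler","towball","carton"]
for n in names:
    for r in robot.outline_of(n,"top")[:8]:
        m=r["region"]; p=r["pixel"]
        w=W[m]; w=w[~np.isnan(w[:,0])]
        if len(w)==0: continue
        zt=np.percentile(w[:,2],97); top=w[w[:,2]>zt-0.008]
        print(n,round(r["confidence"],2),np.round(p),m.sum(),"ztop",round(zt,4),"topc",np.median(top,0),"bb",top.min(0)[:2],top.max(0)[:2])
    
print(robot.observe()["time"])
```

```text
cover 0.8 [317. 260.] 778 ztop 0.0718 topc [0.326  0.1083 0.0694] bb [0.3023 0.0952] [0.349  0.1225]
cover 0.76 [342. 439.] 871 ztop 0.0718 topc [ 0.2779 -0.2985  0.0701] bb [ 0.2579 -0.3207] [ 0.2957 -0.2764]
cover 0.74 [226. 287.] 924 ztop 0.1717 topc [0.5344 0.0543 0.1696] bb [0.5222 0.0306] [0.5449 0.0782]
cover 0.55 [139. 250.] 780 ztop 0.0715 topc [0.745  0.1478 0.0691] bb [0.7245 0.127 ] [0.766  0.1703]
cap 0.96 [266. 395.] 680 ztop 0.0683 topc [ 0.4464 -0.1931  0.0648] bb [ 0.426  -0.2161] [ 0.4688 -0.1708]
cap 0.59 [237. 299.] 5624 ztop 0.1315 topc [0.5269 0.0366 0.1365] bb [ 0.4482 -0.0336] [0.6163 0.1313]
cap 0.15 [233. 304.] 5349 ztop 0.1332 topc [0.5286 0.0375 0.1365] bb [ 0.4482 -0.0336] [0.6163 0.1313]
bin 0.96 [275. 159.] 6817 ztop 0.0601 topc [0.4268 0.3508 0.0584] bb [0.32   0.2558] [0.5379 0.4432]
sleeve0 0.9 [224. 476.] 426 ztop 0.0724 topc [ 0.5573 -0.3812  0.0703] bb [ 0.5437 -0.3951] [ 0.5713 -0.3673]
sleeve0 0.68 [220. 394.] 313 ztop 0.0723 topc [ 0.5497 -0.193   0.0698] bb [ 0.536  -0.2086] [ 0.5631 -0.179 ]
sleeve0 0.66 [271. 486.] 363 ztop 0.0725 topc [ 0.4
[... 335 characters left out ...]
0.0357 0.1365] bb [ 0.4482 -0.0336] [0.6163 0.1313]
stand 0.72 [140. 174.] 4462 ztop 0.0932 topc [0.7283 0.3258 0.0894] bb [0.6434 0.2315] [0.8139 0.4199]
stand 0.58 [238. 296.] 5493 ztop 0.1333 topc [0.5292 0.0387 0.1365] bb [ 0.4482 -0.0336] [0.6163 0.1313]
coupler 0.94 [126. 335.] 2393 ztop 0.0692 topc [ 0.781  -0.0565  0.0662] bb [ 0.7548 -0.1139] [ 0.797  -0.0179]
coupler 0.55 [272. 437.] 361 ztop 0.0722 topc [ 0.4425 -0.2953  0.0697] bb [ 0.429  -0.3107] [ 0.4559 -0.2818]
towball 0.61 [145. 423.] 564 ztop 0.07 topc [ 0.7347 -0.2559  0.066 ] bb [ 0.7169 -0.2759] [ 0.7542 -0.235 ]
carton 0.72 [139. 174.] 4533 ztop 0.0932 topc [0.7291 0.3259 0.0894] bb [0.6434 0.2315] [0.8139 0.422 ]
0.65
```

Top view: the real white cover sits on the hub nose at (226, 287). Three green look-alikes stand at (137, 252), (317, 267) and (340, 443), and they are not wanted. The cap is at (266, 398). Five sleeves are at (220, 397), (225, 441), (219, 478), (267, 441) and (267, 484). The bin is the grey one at (275, 160); the blue crate at (400, 55) is not it. Next is a close crop with measurements.

```bash
cat >> h.py <<'E'
np.set_printoptions(precision=4,suppress=True)
def circ(p):
    A=np.c_[2*p,np.ones(len(p))]; s=np.linalg.lstsq(A,(p**2).sum(1),rcond=None)[0]
    return s[:2],np.sqrt(s[2]+s[0]**2+s[1]**2)
def go(x,y,z,yaw=None):
    "shift along tool axes from present measured pose"
    s=robot.observe(); r=s["tool_rot"]; p=s["tool_pos"]
    from scipy.spatial.transform import Rotation as Ro
    R=Ro.from_euler("xyz",r).as_matrix()
    d=R.T@(np.array([x,y,z])-p)
    dy=None
    if yaw is not None:
        dy=-(yaw-r[2]); dy=(dy+np.pi/2)%np.pi-np.pi/2
        q6=s["qpos"][5]+dy
    print("shift",d,"yaw",dy,"q6now",s["qpos"][5],"yawnow",r[2],"t",s["time"])
E
python3 - <<'E'
from h import *
W=np.load("top0W.npy"); 
im=cv2.imread("pics/top0.png")
save("crop1.png",cv2.resize(im[170:290,230:510][...,::-1],None,fx=2.8,fy=2.8,interpolation=cv2.INTER_CUBIC))
z=W[...,2];x=W[...,0];y=W[...,1]
# cover bar
m=(z>0.160)&(abs(x-.534)<.06)&(abs(y-.054)<.06); p=W[m][:,:2]
rc=cv2.minAreaRect(p.astype(np.float32)*1000); print("bar",m.sum(),p.mean(0),rc)
u,s,v=np.linalg.svd(p-p.mean(0)); print("dir",v[0],np.arctan2(v[0][1],v[0][0]))
# flange
m=(abs(z-.08)<.004)&(np.hypot(x-.534,y-.054)<.12); p=W[m][:,:2]; print("fl z",np.median(z[m]))
cc,_=cv2.minEnclosingCircle((p*1000).astype(np.float32)); print("flange enc",cc,_)
# studs
m=((z>.125)&(z<.15)&(np.hypot(x-.534,y-.054)<.12)&(np.hypot(x-.534,y-.054)>.06)).astype(np.uint8)
n,l=cv2.connectedComponents(m); S=[]
for i in range(1,n):
    q=W[l==i]; t=q[q[:,2]>q[:,2].max()-.006]; S.append(t.mean(0)[:2]); print("stud",len(q),t.mean(0),len(t),np.argwhere(l==i).mean(0))
S=np.array(S); print(circ(S))
# sleeves, cap, foot
m=((z>.06)&(z<.08)&(x>.4)&(x<.6)&(y<-.15)&(y>-.45)).astype(np.uint8)
n,l=cv2.connectedComponents(m)
for i in range(1,n):
    q=W[l==i]; 
    if len(q)<15: continue
    print("obj",len(q),np.median(q[:,2]),(q[:,:2].min(0)+q[:,:2].max(0))/2,cv2.minEnclosingCircle((q[:,:2]*1000).astype(np.float32)),np.argwhere(l==i).mean(0))
m=(abs(z-.06)<.006)&(np.hypot(x-.427,y-.35)<.16); print("bin",cv2.minAreaRect((W[m][:,:2]*1000).astype(np.float32)))
E
```

```text
bar 194 [0.5335 0.0543] ((533.8322143554688, 54.533180236816406), (49.8604736328125, 16.180999755859375), 78.56600952148438)
dir [-0.2006 -0.9797] -1.7727202836247273
fl z 0.08015979377461588
flange enc (533.9711303710938, 54.498104095458984) 99.88835144042969
stud 39 [0.6099 0.0224 0.1395] 18 [190.2308 302.8462]
stud 38 [0.5867 0.1166 0.1398] 20 [200.2895 258.5   ]
stud 36 [ 0.5272 -0.027   0.1405] 16 [229. 326.]
stud 39 [0.4912 0.1235 0.1403] 9 [245.7179 254.1026]
stud 36 [0.454  0.0356 0.1399] 16 [263.5    296.1667]
(array([0.5341, 0.0541]), np.float64(0.08179643942354128))
obj 113 0.06954629818974778 [ 0.5575 -0.382 ] ((557.2791748046875, -381.7207946777344), 15.087410926818848) [218.1593 482.7699]
obj 99 0.06952181526458591 [ 0.5498 -0.1938] ((550.6862182617188, -194.0195770263672), 15.039360046386719) [220.8384 399.4949]
obj 105 0.07002747086537692 [ 0.5434 -0.2976] ((544.8798217773438, -297.80072021484375), 15.65493106842041) [223.8476 445.3238]
obj 298 0.06479809740157877 [ 0.4474 -0.1934] ((446.60272216796875, -193.6522674560547), 22.89963722229004) [266.6174 399.2315]
obj 107 0.06954899753566302 [ 0.4424 -0.2963] ((441.63037109375, -295.74822998046875), 15.302042007446289) [269.1963 445.3832]
obj 112 0.06986036087779698 [ 0.4442 -0.3933] ((443.5406188964844, -394.2471008300781), 15.138928413391113) [268.7054 488.6429]
bin ((429.26593017578125, 349.7620849609375), (161.81802368164062, 200.03509521484375), 80.82988739013672)
```

View pics/crop1.png

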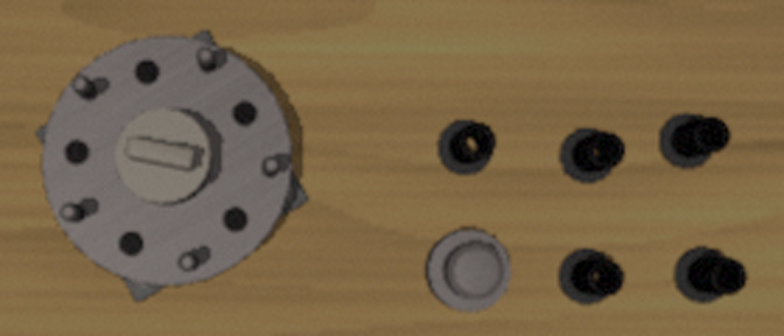

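The crop confirms the white cover, with its bar running at about 1.37 rad, and five sleeves plus the cap. Moving above the cover first.

Run:
```python
from h import *
go(.5337,.0544,.22,1.369)
```

```text
shift [-0.4614 -0.2513  0.0067] yaw 1.3387853635810805 q6now -0.14599602329150563 yawnow 2.7077853635810802 t 0.65
```

Call:
{"method": "apply_moves", "body": {
  "plan": [
    {"tx": -0.4615, "ty": -0.2513, "tz": 0.0, "yaw": 1.339, "grip": 0.2},
    {"tx": -0.4615, "ty": -0.2513, "tz": 0.0, "yaw": 1.339, "grip": 0.2},
    {"tx": -0.4615, "ty": -0.2513, "tz": 0.0, "yaw": 1.339, "grip": 0.2},
    {"tx": -0.4615, "ty": -0.2513, "tz": 0.0, "yaw": 1.339, "grip": 0.2},
    {"tx": -0.4615, "ty": -0.2513, "tz": 0.0, "yaw": 1.339, "grip": 0.2},
    {"tx": -0.4615, "ty": -0.2513, "tz": 0.0, "yaw": 1.339, "grip": 0.2},
    {"tx": -0.4615, "ty": -0.2513, "tz": 0.0, "yaw": 1.339, "grip": 0.2},
    {"tx": -0.4615, "ty": -0.2513, "tz": 0.0, "yaw": 1.339, "grip": 0.2}
  ],
  "force": 20
}}

```text
time: 1.65
tool_pos: [0.5197, 0.073, 0.227]
tool_rot: [3.141, -0.0, 1.366]
contact_force: [0.9, 0.4, -0.1]
opening: 0.0551
```

Run:
```python
from h import *
go(.5337,.0544,.22,1.369)
go(.5337,.0544,.142,1.369)
```

```text
shift [-0.0154  0.0175  0.007 ] yaw -0.0031256473204053226 q6now 0.19809230435573777 yawnow 1.3658743526795947 t 1.65
shift [-0.0154  0.0175  0.085 ] yaw -0.0031256473204053226 q6now 0.19809230435573777 yawnow 1.3658743526795947 t 1.65
```

Call:
{"method": "apply_moves", "body": {
  "plan": [
    {"tx": -0.0154, "ty": 0.0175, "tz": 0.0, "yaw": 0.0, "grip": 0.2},
    {"tx": -0.0154, "ty": 0.0175, "tz": 0.0, "yaw": 0.0, "grip": 0.2},
    {"tx": -0.0154, "ty": 0.0175, "tz": 0.0, "yaw": 0.0, "grip": 0.2}
  ]
}}

```text
time: 2.02
tool_pos: [0.5319, 0.0574, 0.2267]
tool_rot: [-3.141, -0.0, 1.37]
contact_force: [0.5, -1.0, 0.5]
opening: 0.0551
```

Run:
```python
from h import *
go(.5337,.0544,.142,1.369)
im,d,c=snap("wrist"); save("w1.png",im)
```

```text
shift [-0.0026  0.0025  0.0847] yaw 0.0009933623263307378 q6now 0.16454651814551202 yawnow 1.3699933623263307 t 2.025
```

View pics/w1.png

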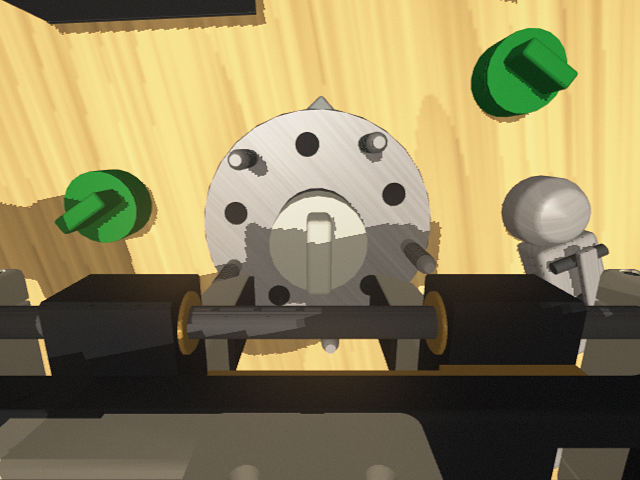

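The wrist view shows the white bar at (250, 318), centred between the fingers. Descend and grip.

Call:
{"method": "apply_moves", "body": {
  "plan": [
    {"tx": -0.0015, "ty": 0.0015, "tz": 0.06, "grip": 0.2},
    {"tx": -0.0015, "ty": 0.0015, "tz": 0.083, "grip": 0.2},
    {"tx": -0.0015, "ty": 0.0015, "tz": 0.083, "grip": 0.2},
    {"tx": -0.0015, "ty": 0.0015, "tz": 0.083, "grip": 0.2},
    {"tx": -0.0015, "ty": 0.0015, "tz": 0.083, "grip": -1},
    {"tx": -0.0015, "ty": 0.0015, "tz": 0.083, "grip": -1},
    {"tx": -0.0015, "ty": 0.0015, "tz": 0.083, "grip": -1},
    {"tx": -0.0015, "ty": 0.0015, "tz": 0.083, "grip": -1}
  ],
  "force": 25
}}

```text
schema error: expected keys tx, ty, tz, yaw, grip
```

Run:
```python
from h import *
go(.5337,.0544,.142,1.369)
go(.5337,.0544,.225,1.369)
```

```text
shift [-0.0028  0.0025  0.0848] yaw 0.001621200135480727 q6now 0.16446227625497778 yawnow 1.3706212001354807 t 2.075
shift [-0.0028  0.0025  0.0018] yaw 0.001621200135480727 q6now 0.16446227625497778 yawnow 1.3706212001354807 t 2.075
```

Call:
{"method": "apply_moves", "body": {
  "plan": [
    {"tx": -0.0028, "ty": 0.0025, "tz": 0.06, "yaw": 0, "grip": 0.2},
    {"tx": -0.0028, "ty": 0.0025, "tz": 0.083, "yaw": 0, "grip": 0.2},
    {"tx": -0.0028, "ty": 0.0025, "tz": 0.083, "yaw": 0, "grip": 0.2},
    {"tx": -0.0028, "ty": 0.0025, "tz": 0.083, "yaw": 0, "grip": 0.2},
    {"tx": -0.0028, "ty": 0.0025, "tz": 0.083, "yaw": 0, "grip": -1},
    {"tx": -0.0028, "ty": 0.0025, "tz": 0.083, "yaw": 0, "grip": -1},
    {"tx": -0.0028, "ty": 0.0025, "tz": 0.083, "yaw": 0, "grip": -1},
    {"tx": -0.0028, "ty": 0.0025, "tz": 0.083, "yaw": 0, "grip": -1}
  ],
  "force": 25
}}

```text
time: 3.08
tool_pos: [0.5346, 0.053, 0.1439]
tool_rot: [3.141, -0.0, 1.369]
contact_force: [-0.1, -0.8, 0.1]
opening: 0.0196
```

Run:
```python
from h import *
go(.5337,.0544,.142,1.369)
go(.5337,.0544,.225,1.369)
go(.4293,.35,.225,1.369)
```

```text
shift [ 0.0012 -0.0012  0.0019] yaw -0.0002901127483265764 q6now 0.15807022267904017 yawnow 1.3687098872516734 t 3.075
shift [ 0.0012 -0.0011 -0.0811] yaw -0.0002901127483265764 q6now 0.15807022267904017 yawnow 1.3687098872516734 t 3.075
shift [ 0.2698 -0.1628 -0.0811] yaw -0.0002901127483265764 q6now 0.15807022267904017 yawnow 1.3687098872516734 t 3.075
```

Call:
{"method": "apply_moves", "body": {
  "plan": [
    {"tx": 0, "ty": 0, "tz": 0, "yaw": 0, "grip": -1},
    {"tx": 0, "ty": 0, "tz": 0, "yaw": 0, "grip": -1},
    {"tx": 0, "ty": 0, "tz": -0.03, "yaw": 0, "grip": -1},
    {"tx": 0, "ty": 0, "tz": -0.08, "yaw": 0, "grip": -1},
    {"tx": 0, "ty": 0, "tz": -0.08, "yaw": 0, "grip": -1},
    {"tx": 0, "ty": 0, "tz": -0.08, "yaw": 0, "grip": -1}
  ]
}}

```text
time: 3.82
tool_pos: [0.534, 0.053, 0.2229]
tool_rot: [-3.14, 0.0, 1.369]
contact_force: [0.5, -0.9, -1.2]
opening: 0.0157
```

Run:
```python
from h import *
im,d,c=snap("side"); save("s1.png",im[100:300,180:440])
go(.4293,.35,.225,1.369)
```

```text
shift [ 0.27   -0.1619 -0.0023] yaw -0.00023375558862737122 q6now 0.1581106822877382 yawnow 1.3687662444113726 t 3.875
```

View pics/s1.png

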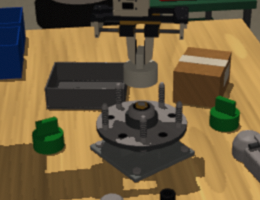

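The side view shows the cover lifted off the hub at (75, 140) in the crop. Carry it to the bin.

Call:
{"method": "apply_moves", "body": {
  "plan": [
    {"tx": 0.27, "ty": -0.162, "tz": 0, "yaw": 0, "grip": -1},
    {"tx": 0.27, "ty": -0.162, "tz": 0, "yaw": 0, "grip": -1},
    {"tx": 0.27, "ty": -0.162, "tz": 0, "yaw": 0, "grip": -1},
    {"tx": 0.27, "ty": -0.162, "tz": 0, "yaw": 0, "grip": -1},
    {"tx": 0.27, "ty": -0.162, "tz": 0, "yaw": 0, "grip": -1},
    {"tx": 0.27, "ty": -0.162, "tz": 0.06, "yaw": 0, "grip": -1},
    {"tx": 0.27, "ty": -0.162, "tz": 0.12, "yaw": 0, "grip": -1},
    {"tx": 0.27, "ty": -0.162, "tz": 0.16, "yaw": 0, "grip": -1}
  ]
}}

```text
time: 4.88
tool_pos: [0.4276, 0.349, 0.0595]
tool_rot: [-3.137, 0.004, 1.37]
contact_force: [0.8, -0.5, -0.7]
opening: 0.0158
```

Call:
{"method": "apply_moves", "body": {
  "plan": [
    {"tx": 0, "ty": 0, "tz": 0.0, "yaw": 0, "grip": -1},
    {"tx": 0, "ty": 0, "tz": 0.0, "yaw": 0, "grip": -1}
  ]
}}

```text
time: 5.12
tool_pos: [0.4306, 0.3504, 0.0646]
tool_rot: [3.141, -0.001, 1.369]
contact_force: [0.8, 0.8, 0.1]
opening: 0.0158
```

Run:
```python
from h import *
go(.4293,.35,.058,1.369)
im,d,c=snap("side"); save("s2.png",im[80:300,180:440])
```

```text
shift [-0.0006 -0.0012  0.0066] yaw -0.000279879986648357 q6now 0.74693994202066 yawnow 1.3687201200133516 t 5.125
```

View pics/s2.png

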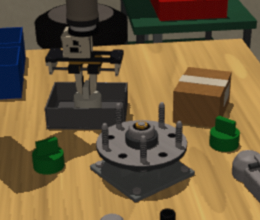

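Call:
{"method": "apply_moves", "body": {
  "plan": [
    {"tx": 0, "ty": 0, "tz": 0.008, "yaw": 0, "grip": -1},
    {"tx": 0, "ty": 0, "tz": 0.008, "yaw": 0, "grip": -1},
    {"tx": 0, "ty": 0, "tz": 0.008, "yaw": 0, "grip": 0},
    {"tx": 0, "ty": 0, "tz": 0.008, "yaw": 0, "grip": 0},
    {"tx": 0, "ty": 0, "tz": 0.008, "yaw": 0, "grip": 0},
    {"tx": 0, "ty": 0, "tz": -0.05, "yaw": 0, "grip": 0},
    {"tx": 0, "ty": 0, "tz": -0.11, "yaw": 0, "grip": 0},
    {"tx": 0, "ty": 0, "tz": -0.13, "yaw": 0, "grip": 0}
  ],
  "force": 15
}}

```text
time: 6.18
tool_pos: [0.4314, 0.351, 0.198]
tool_rot: [3.136, -0.005, 1.369]
contact_force: [-1.0, 0.3, 0.3]
opening: 0.0461
```

Run:
```python
from h import *
go(.5338,.0543,.19,1.369)
im,d,c=snap("top"); save("t2.png",im[200:340,90:330]);W=cloud(c,d);z=W[...,2]
m=(np.hypot(W[...,0]-.4293,W[...,1]-.35)<.07)&(z<.09)&(z>.04);print(m.sum(),W[m].mean(0) if m.any() else 0, W[m][:,2].max() if m.any() else 0)
for n in ["cover"]:
    for r in robot.outline_of(n,"top"): print(r["confidence"],r["pixel"])
```

```text
shift [-0.2701  0.1598  0.0075] yaw -0.00010043130192105565 q6now 0.7469748685739007 yawnow 1.368899568698079 t 6.175
495 [0.4287 0.3489 0.0536] 0.08051170601222558
0.8 [319.3, 262.8]
0.71 [342.4, 439.6]
0.67 [140.8, 252.3]
0.63 [275.6, 163.2]
```

View pics/t2.png

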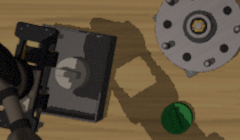

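The cover lies in the bin at (72, 72) in the crop. Back to the hub, winding the wrist the other way.

Call:
{"method": "apply_moves", "body": {
  "plan": [
    {"tx": -0.27, "ty": 0.16, "tz": 0, "yaw": -0.175, "grip": 1},
    {"tx": -0.27, "ty": 0.16, "tz": 0, "yaw": -0.35, "grip": 1},
    {"tx": -0.27, "ty": 0.16, "tz": 0, "yaw": -0.525, "grip": 1},
    {"tx": -0.27, "ty": 0.16, "tz": 0, "yaw": -0.7, "grip": 1},
    {"tx": -0.27, "ty": 0.16, "tz": 0, "yaw": -0.875, "grip": 1},
    {"tx": -0.27, "ty": 0.16, "tz": 0, "yaw": -1.05, "grip": 1},
    {"tx": -0.27, "ty": 0.16, "tz": 0, "yaw": -1.225, "grip": 1},
    {"tx": -0.27, "ty": 0.16, "tz": 0, "yaw": -1.4, "grip": 1}
  ]
}}

```text
time: 7.28
tool_pos: [0.5319, 0.0527, 0.1918]
tool_rot: [-3.141, -0.003, 2.774]
contact_force: [0.5, 0.7, -0.4]
opening: 0.092
```

Call:
{"method": "apply_moves", "body": {
  "plan": [
    {"tx": 0, "ty": 0, "tz": 0, "yaw": -0.175, "grip": 1},
    {"tx": 0, "ty": 0, "tz": 0, "yaw": -0.35, "grip": 1},
    {"tx": 0, "ty": 0, "tz": 0, "yaw": -0.525, "grip": 1},
    {"tx": 0, "ty": 0, "tz": 0, "yaw": -0.7, "grip": 1},
    {"tx": 0, "ty": 0, "tz": 0, "yaw": -0.875, "grip": 1},
    {"tx": 0, "ty": 0, "tz": 0, "yaw": -1.05, "grip": 1},
    {"tx": 0, "ty": 0, "tz": 0, "yaw": -1.225, "grip": 1},
    {"tx": 0, "ty": 0, "tz": 0, "yaw": -1.4, "grip": 1}
  ]
}}

```text
time: 8.28
tool_pos: [0.5318, 0.0534, 0.1919]
tool_rot: [3.139, -0.001, -2.109]
contact_force: [0.1, 0.1, 0.1]
opening: 0.0919
```

Run:
```python
from h import *
go(.5338,.0543,.104,None)
```

```text
shift [-0.0019 -0.0015  0.0879] yaw None q6now -2.6471165382252395 yawnow -2.1086346865081818 t 8.275
```

Call:
{"method": "apply_moves", "body": {
  "plan": [
    {"tx": -0.002, "ty": -0.0015, "tz": 0.04, "yaw": 0, "grip": 1},
    {"tx": -0.002, "ty": -0.0015, "tz": 0.07, "yaw": 0, "grip": 1},
    {"tx": -0.002, "ty": -0.0015, "tz": 0.088, "yaw": 0, "grip": 1},
    {"tx": -0.002, "ty": -0.0015, "tz": 0.088, "yaw": 0, "grip": 1},
    {"tx": -0.002, "ty": -0.0015, "tz": 0.088, "yaw": 0, "grip": 1}
  ]
}}

```text
time: 8.9
tool_pos: [0.535, 0.0544, 0.1057]
tool_rot: [3.141, 0.0, -2.114]
contact_force: [-0.8, -0.4, 1.0]
opening: 0.0922
```

Run:
```python
from h import *
go(.5338,.0543,.103,None); print(robot.observe()["contact_force"])
```

```text
shift [0.0007 0.001  0.0027] yaw None q6now -2.6394106400868727 yawnow -2.114355054499178 t 8.9
[-0.7693 -0.3712  0.9939]
```

Call:
{"method": "apply_moves", "body": {
  "plan": [
    {"tx": 0.0007, "ty": 0.001, "tz": 0.0025, "yaw": 0, "grip": 0.6},
    {"tx": 0.0007, "ty": 0.001, "tz": 0.0025, "yaw": 0, "grip": -0.2},
    {"tx": 0.0007, "ty": 0.001, "tz": 0.0025, "yaw": 0, "grip": -1},
    {"tx": 0.0007, "ty": 0.001, "tz": 0.0025, "yaw": 0, "grip": -1},
    {"tx": 0.0007, "ty": 0.001, "tz": 0.0025, "yaw": 0, "grip": -1}
  ],
  "force": 15
}}

```text
time: 9.52
tool_pos: [0.5344, 0.054, 0.1035]
tool_rot: [-3.14, 0.001, -2.114]
contact_force: [3.7, -2.5, -0.4]
opening: 0.056
```

Call:
{"method": "apply_moves", "body": {
  "plan": [
    {"tx": 0, "ty": 0, "tz": 0, "yaw": 0.05, "grip": -1},
    {"tx": 0, "ty": 0, "tz": 0, "yaw": 0.18, "grip": -1},
    {"tx": 0, "ty": 0, "tz": 0, "yaw": 0.34, "grip": -1},
    {"tx": 0, "ty": 0, "tz": 0, "yaw": 0.5, "grip": -1},
    {"tx": 0, "ty": 0, "tz": 0, "yaw": 0.66, "grip": -1},
    {"tx": 0, "ty": 0, "tz": 0, "yaw": 0.82, "grip": -1},
    {"tx": 0, "ty": 0, "tz": 0, "yaw": 0.98, "grip": -1},
    {"tx": 0, "ty": 0, "tz": 0, "yaw": 1.14, "grip": -1}
  ]
}}

```text
time: 10.52
tool_pos: [0.533, 0.0568, 0.1034]
tool_rot: [3.138, -0.001, 3.024]
contact_force: [-1.1, 11.7, 1.9]
opening: 0.0561
```

Run:
```python
from h import *
s=robot.observe(); print(s["contact_force"],s["torque"],s["qpos"][5],s["opening"])
im,d,c=snap("top"); save("t3.png",im[160:300,220:360])
W=cloud(c,d);x,y,z=W[...,0],W[...,1],W[...,2]
m=((z>.125)&(z<.146)&(np.hypot(x-.534,y-.054)<.12)&(np.hypot(x-.534,y-.054)>.07)).astype(np.uint8)
n,l=cv2.connectedComponents(m)
for i in range(1,n):
    q=W[l==i]; t=q[q[:,2]>q[:,2].max()-.006]; a=np.arctan2(t.mean(0)[1]-.0543,t.mean(0)[0]-.5338); print("stud",len(q),t.mean(0),np.degrees(a)%72)
S=np.array([[.6099,.0224],[.5867,.1166],[.5272,-.027],[.4912,.1235],[.454,.0356]])
print(np.degrees(np.arctan2(S[:,1]-.0543,S[:,0]-.5338))%72)
```

```text
[-1.1027 11.7115  1.9007] [1.8541 0.2219 0.1556] -1.494670181812486 0.05605050745384991
stud 16 [0.6148 0.0317 0.139 ] 56.37966785912008
stud 37 [0.4829 0.1194 0.1391] 56.01586962043112
stud 13 [0.4558 0.029  0.1435] 53.933534220620345
[49.2573 49.6648 49.3589 49.6167 49.1885]
```

View pics/t3.png

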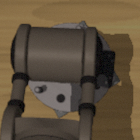

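No slip so far: 65.6° commanded, and the studs match. The side force suggests the hub axis is about 1.5–2 mm to +x/+y, so I'll shift while turning.

Call:
{"method": "apply_moves", "body": {
  "plan": [
    {"tx": -0.0012, "ty": 0.002, "tz": 0, "yaw": 0.1, "grip": -1},
    {"tx": -0.0012, "ty": 0.002, "tz": 0, "yaw": 0.26, "grip": -1},
    {"tx": -0.0012, "ty": 0.002, "tz": 0, "yaw": 0.42, "grip": -1},
    {"tx": -0.0012, "ty": 0.002, "tz": 0, "yaw": 0.58, "grip": -1},
    {"tx": -0.0012, "ty": 0.002, "tz": 0, "yaw": 0.74, "grip": -1},
    {"tx": -0.0012, "ty": 0.002, "tz": 0, "yaw": 0.9, "grip": -1},
    {"tx": -0.0012, "ty": 0.002, "tz": 0, "yaw": 1.06, "grip": -1},
    {"tx": -0.0012, "ty": 0.002, "tz": 0, "yaw": 1.22, "grip": -1}
  ]
}}

```text
time: 11.58
tool_pos: [0.5354, 0.0591, 0.1034]
tool_rot: [3.139, -0.004, 1.804]
contact_force: [2.4, 12.4, -1.4]
opening: 0.056
```

Run:
```python
from h import *
s=robot.observe(); print(s["contact_force"],s["torque"],s["qpos"][5],s["opening"],s["tool_rot"][2],s["tool_pos"])
```

```text
[ 2.3677 12.3738 -1.4022] [ 2.1113 -0.526   0.1347] -0.2710691514428081 0.05602497461051198 1.8036073470017775 [0.5354 0.0591 0.1034]
```

The data give the hub axis at about (0.536, 0.0564) in the robot frame, so the cameras read about 2 mm low in both x and y. Open, recentre and regrip.

Run:
```python
from h import *
go(.5359,.0564,.1034)
```

```text
shift [-0.0027 -0.0001  0.    ] yaw None q6now -0.2710691514428081 yawnow 1.8036073470017775 t 11.575
```

Call:
{"method": "apply_moves", "body": {
  "plan": [
    {"tx": 0, "ty": 0, "tz": 0, "yaw": 0, "grip": -0.2},
    {"tx": 0, "ty": 0, "tz": 0, "yaw": 0, "grip": 0.5},
    {"tx": 0, "ty": 0, "tz": 0, "yaw": 0, "grip": 0.5}
  ]
}}

```text
time: 11.95
tool_pos: [0.5348, 0.0561, 0.1032]
tool_rot: [-3.141, -0.0, 1.809]
contact_force: [-0.4, 0.0, -0.1]
opening: 0.0683
```

Run:
```python
from h import *
go(.5359,.0564,.1034)
```

```text
shift [ 0.0001  0.0011 -0.0002] yaw None q6now -0.27611514820827304 yawnow 1.8090097158484717 t 11.95
```

Call:
{"method": "apply_moves", "body": {
  "plan": [
    {"tx": 0, "ty": 0.001, "tz": 0, "yaw": 0, "grip": 0.5},
    {"tx": 0, "ty": 0.001, "tz": 0, "yaw": 0, "grip": -1},
    {"tx": 0, "ty": 0.001, "tz": 0, "yaw": 0, "grip": -1},
    {"tx": 0, "ty": 0.001, "tz": 0, "yaw": 0, "grip": -1}
  ]
}}

```text
time: 12.45
tool_pos: [0.5361, 0.0562, 0.1032]
tool_rot: [3.142, 0.0, 1.809]
contact_force: [-0.1, -0.6, -0.9]
opening: 0.056
```

Call:
{"method": "apply_moves", "body": {
  "plan": [
    {"tx": 0, "ty": 0, "tz": 0, "yaw": 0.05, "grip": -1},
    {"tx": 0, "ty": 0, "tz": 0, "yaw": 0.18, "grip": -1},
    {"tx": 0, "ty": 0, "tz": 0, "yaw": 0.34, "grip": -1},
    {"tx": 0, "ty": 0, "tz": 0, "yaw": 0.5, "grip": -1},
    {"tx": 0, "ty": 0, "tz": 0, "yaw": 0.66, "grip": -1},
    {"tx": 0, "ty": 0, "tz": 0, "yaw": 0.82, "grip": -1},
    {"tx": 0, "ty": 0, "tz": 0, "yaw": 0.98, "grip": -1},
    {"tx": 0, "ty": 0, "tz": 0, "yaw": 1.14, "grip": -1}
  ]
}}

```text
time: 13.45
tool_pos: [0.5359, 0.0564, 0.1032]
tool_rot: [-3.141, 0.0, 0.664]
contact_force: [-0.9, -0.0, 0.9]
opening: 0.0562
```

Call:
{"method": "apply_moves", "body": {
  "plan": [
    {"tx": 0, "ty": 0, "tz": 0, "yaw": 0.14, "grip": -1},
    {"tx": 0, "ty": 0, "tz": 0, "yaw": 0.3, "grip": -1},
    {"tx": 0, "ty": 0, "tz": 0, "yaw": 0.46, "grip": -1},
    {"tx": 0, "ty": 0, "tz": 0, "yaw": 0.62, "grip": -1},
    {"tx": 0, "ty": 0, "tz": 0, "yaw": 0.78, "grip": -1},
    {"tx": 0, "ty": 0, "tz": 0, "yaw": 0.94, "grip": -1},
    {"tx": 0, "ty": 0, "tz": 0, "yaw": 1.1, "grip": -1},
    {"tx": 0, "ty": 0, "tz": 0, "yaw": 1.25, "grip": -1}
  ]
}}

```text
time: 14.45
tool_pos: [0.5359, 0.0566, 0.1032]
tool_rot: [-3.141, 0.001, -0.586]
contact_force: [-0.8, 0.7, -0.0]
opening: 0.0563
```

Call:
{"method": "apply_moves", "body": {
  "plan": [
    {"tx": 0, "ty": 0, "tz": 0, "yaw": 0.14, "grip": -1},
    {"tx": 0, "ty": 0, "tz": 0, "yaw": 0.3, "grip": -1},
    {"tx": 0, "ty": 0, "tz": 0, "yaw": 0.46, "grip": -1},
    {"tx": 0, "ty": 0, "tz": 0, "yaw": 0.6, "grip": -1},
    {"tx": 0, "ty": 0, "tz": 0, "yaw": 0.7, "grip": -1},
    {"tx": 0, "ty": 0, "tz": 0, "yaw": 0.7, "grip": -1}
  ]
}}

```text
time: 15.2
tool_pos: [0.536, 0.0567, 0.1032]
tool_rot: [-3.142, 0.001, -1.281]
contact_force: [-0.3, 2.5, 0.4]
opening: 0.0566
```

```bash
cat >> h.py <<'E'
C=np.array([.5359,.0564]); OFF=np.array([.0021,.0021])
def studs(W):
    x,y,z=W[...,0]+OFF[0],W[...,1]+OFF[1],W[...,2]
    r=np.hypot(x-C[0],y-C[1])
    m=((z>.125)&(z<.146)&(r<.1)&(r>.07)).astype(np.uint8)
    n,l=cv2.connectedComponents(m)
    for i in range(1,n):
        q=W[l==i]
        if len(q)<10: continue
        t=q[q[:,2]>q[:,2].max()-.006].mean(0)[:2]+OFF; a=np.degrees(np.arctan2(t[1]-C[1],t[0]-C[0])); print("stud",len(q),t,a,a%72)
E
python3 - <<'E'
from h import *
s=robot.observe(); print(s["contact_force"],s["torque"],s["qpos"][5],s["opening"],s["tool_rot"][2],s["tool_pos"],s["time"])
im,d,c=snap("top"); save("t4.png",im[160:300,220:360]); studs(cloud(c,d))
E
```

```text
[-0.3309  2.4782  0.393 ] [ 0.4614  0.1711 -0.1776] 2.813678297262254 0.05658114375224749 -1.2805096847381359 [0.536  0.0567 0.1032] 15.2
stud 38 [ 0.5079 -0.0207] -109.99192588379135 34.00807411620865
```

Turned about 5.3 rad so far, with a possible slip of about 9°. Open, wind back 1.5 rad, regrip and turn 1.4 rad more.

Call:
{"method": "apply_moves", "body": {
  "plan": [
    {"tx": 0, "ty": 0, "tz": 0, "yaw": 0, "grip": 0},
    {"tx": 0, "ty": 0, "tz": 0, "yaw": 0, "grip": 0.6},
    {"tx": 0, "ty": 0, "tz": 0, "yaw": 0, "grip": 0.6}
  ]
}}

```text
time: 15.62
tool_pos: [0.5361, 0.056, 0.1032]
tool_rot: [-3.142, -0.0, -1.281]
contact_force: [0.0, -0.1, 0.0]
opening: 0.0707
```

Call:
{"method": "apply_moves", "body": {
  "plan": [
    {"tx": 0, "ty": 0, "tz": 0, "yaw": -0.18, "grip": 0.6},
    {"tx": 0, "ty": 0, "tz": 0, "yaw": -0.36, "grip": 0.6},
    {"tx": 0, "ty": 0, "tz": 0, "yaw": -0.54, "grip": 0.6},
    {"tx": 0, "ty": 0, "tz": 0, "yaw": -0.72, "grip": 0.6},
    {"tx": 0, "ty": 0, "tz": 0, "yaw": -0.9, "grip": 0.6},
    {"tx": 0, "ty": 0, "tz": 0, "yaw": -1.08, "grip": 0.6},
    {"tx": 0, "ty": 0, "tz": 0, "yaw": -1.26, "grip": 0.6},
    {"tx": 0, "ty": 0, "tz": 0, "yaw": -1.44, "grip": 0.6}
  ]
}}

```text
time: 16.62
tool_pos: [0.5361, 0.0561, 0.1032]
tool_rot: [3.141, -0.0, 0.165]
contact_force: [-0.6, 0.2, 0.8]
opening: 0.0734
```

Run:
```python
from h import *
go(.5359,.0564,.1034)
im,d,c=snap("top"); save("t5.png",im[160:300,220:360]); studs(cloud(c,d))
```

```text
shift [-0.0002 -0.0004 -0.0002] yaw None q6now 1.3681765964120152 yawnow 0.1650411913417964 t 16.625
stud 35 [ 0.5073 -0.0209] -110.2990167033209 33.7009832966791
stud 39 [0.4535 0.0599] 177.5430160992166 33.5430160992166
```

Call:
{"method": "apply_moves", "body": {
  "plan": [
    {"tx": 0, "ty": 0, "tz": 0, "yaw": 0, "grip": -1},
    {"tx": 0, "ty": 0, "tz": 0, "yaw": 0, "grip": -1},
    {"tx": 0, "ty": 0, "tz": 0, "yaw": 0, "grip": -1},
    {"tx": 0, "ty": 0, "tz": 0, "yaw": 0.06, "grip": -1},
    {"tx": 0, "ty": 0, "tz": 0, "yaw": 0.2, "grip": -1},
    {"tx": 0, "ty": 0, "tz": 0, "yaw": 0.36, "grip": -1},
    {"tx": 0, "ty": 0, "tz": 0, "yaw": 0.52, "grip": -1},
    {"tx": 0, "ty": 0, "tz": 0, "yaw": 0.68, "grip": -1}
  ],
  "force": 20
}}

```text
time: 17.68
tool_pos: [0.536, 0.0565, 0.1032]
tool_rot: [-3.141, 0.0, -0.527]
contact_force: [-0.5, 1.4, 0.4]
opening: 0.0556
```

Call:
{"method": "apply_moves", "body": {
  "plan": [
    {"tx": 0, "ty": 0, "tz": 0, "yaw": 0.14, "grip": -1},
    {"tx": 0, "ty": 0, "tz": 0, "yaw": 0.28, "grip": -1},
    {"tx": 0, "ty": 0, "tz": 0, "yaw": 0.42, "grip": -1},
    {"tx": 0, "ty": 0, "tz": 0, "yaw": 0.56, "grip": -1},
    {"tx": 0, "ty": 0, "tz": 0, "yaw": 0.68, "grip": -1},
    {"tx": 0, "ty": 0, "tz": 0, "yaw": 0.76, "grip": -1},
    {"tx": 0, "ty": 0, "tz": 0, "yaw": 0.76, "grip": -1}
  ]
}}

```text
time: 18.55
tool_pos: [0.536, 0.0565, 0.1032]
tool_rot: [-3.142, 0.0, -1.281]
contact_force: [-0.7, 0.3, 0.8]
opening: 0.0558
```

Call:
{"method": "apply_moves", "body": {
  "plan": [
    {"tx": 0, "ty": 0, "tz": 0, "yaw": 0, "grip": 0},
    {"tx": 0, "ty": 0, "tz": 0, "yaw": 0, "grip": 0.7},
    {"tx": 0, "ty": 0, "tz": 0, "yaw": 0, "grip": 0.7},
    {"tx": 0, "ty": 0, "tz": -0.04, "yaw": 0, "grip": 0.7},
    {"tx": 0, "ty": 0, "tz": -0.1, "yaw": 0, "grip": 0.7},
    {"tx": 0, "ty": 0, "tz": -0.12, "yaw": 0, "grip": 0.7}
  ]
}}

```text
time: 19.3
tool_pos: [0.5376, 0.0562, 0.2271]
tool_rot: [-3.136, -0.002, -1.281]
contact_force: [0.1, 0.6, -0.6]
opening: 0.0781
```

Run:
```python
from h import *
go(.5359,.0564,.1034)
im,d,c=snap("top"); save("t6.png",im); studs(cloud(c,d))
```

```text
shift [-0.001   0.0023  0.1237] yaw None q6now 2.814157376915185 yawnow -1.2808804851022468 t 19.3
stud 37 [ 0.4942 -0.0144] -120.47695744921496 23.523042550785036
```

View pics/t6.png

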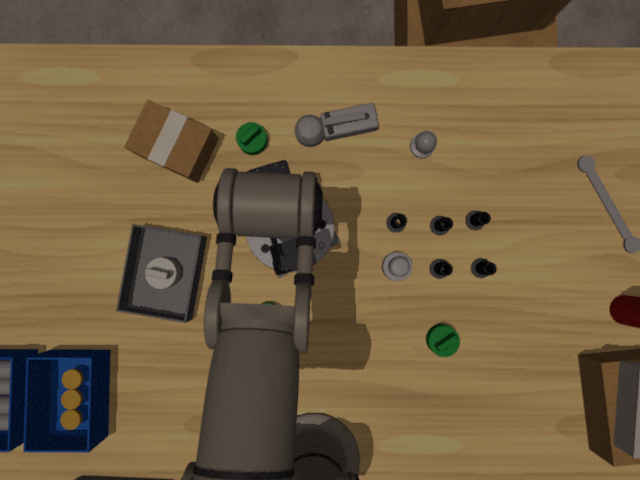

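The hub is at phase 23.5°, against 22.8° expected, so the total is about 6.73 rad. A hidden 72° slip can't be ruled out from symmetric studs, so I'll make one extra 1.4 rad turn as a cheap safety measure.

Call:
{"method": "apply_moves", "body": {
  "plan": [
    {"tx": 0, "ty": 0, "tz": 0.02, "yaw": -0.18, "grip": 0.7},
    {"tx": 0, "ty": 0, "tz": 0.04, "yaw": -0.36, "grip": 0.7},
    {"tx": 0, "ty": 0, "tz": 0.06, "yaw": -0.54, "grip": 0.7},
    {"tx": 0, "ty": 0, "tz": 0.08, "yaw": -0.72, "grip": 0.7},
    {"tx": 0, "ty": 0, "tz": 0.1, "yaw": -0.9, "grip": 0.7},
    {"tx": 0, "ty": 0, "tz": 0.115, "yaw": -1.08, "grip": 0.7},
    {"tx": 0, "ty": 0, "tz": 0.12, "yaw": -1.26, "grip": 0.7},
    {"tx": 0, "ty": 0, "tz": 0.12, "yaw": -1.44, "grip": 0.7}
  ]
}}

```text
time: 20.35
tool_pos: [0.5352, 0.0563, 0.1017]
tool_rot: [-3.141, 0.003, 0.165]
contact_force: [-0.1, 0.3, -0.5]
opening: 0.0781
```

Call:
{"method": "apply_moves", "body": {
  "plan": [
    {"tx": 0, "ty": 0, "tz": 0, "yaw": 0, "grip": -1},
    {"tx": 0, "ty": 0, "tz": 0, "yaw": 0, "grip": -1},
    {"tx": 0, "ty": 0, "tz": 0, "yaw": 0, "grip": -1},
    {"tx": 0, "ty": 0, "tz": 0, "yaw": 0.06, "grip": -1},
    {"tx": 0, "ty": 0, "tz": 0, "yaw": 0.2, "grip": -1},
    {"tx": 0, "ty": 0, "tz": 0, "yaw": 0.36, "grip": -1},
    {"tx": 0, "ty": 0, "tz": 0, "yaw": 0.52, "grip": -1},
    {"tx": 0, "ty": 0, "tz": 0, "yaw": 0.68, "grip": -1}
  ],
  "force": 20
}}

```text
time: 21.35
tool_pos: [0.536, 0.0566, 0.1031]
tool_rot: [-3.141, 0.0, -0.527]
contact_force: [-0.3, 0.7, -0.7]
opening: 0.0559
```

Call:
{"method": "apply_moves", "body": {
  "plan": [
    {"tx": 0, "ty": 0, "tz": 0, "yaw": 0.14, "grip": -1},
    {"tx": 0, "ty": 0, "tz": 0, "yaw": 0.28, "grip": -1},
    {"tx": 0, "ty": 0, "tz": 0, "yaw": 0.42, "grip": -1},
    {"tx": 0, "ty": 0, "tz": 0, "yaw": 0.56, "grip": -1},
    {"tx": 0, "ty": 0, "tz": 0, "yaw": 0.68, "grip": -1},
    {"tx": 0, "ty": 0, "tz": 0, "yaw": 0.76, "grip": -1},
    {"tx": 0, "ty": 0, "tz": 0, "yaw": 0.76, "grip": -1}
  ]
}}

```text
time: 22.22
tool_pos: [0.536, 0.0566, 0.1031]
tool_rot: [-3.142, 0.0, -1.282]
contact_force: [0.6, 1.6, -1.8]
opening: 0.0561
```

Call:
{"method": "apply_moves", "body": {
  "plan": [
    {"tx": 0, "ty": 0, "tz": 0, "yaw": 0, "grip": 0},
    {"tx": 0, "ty": 0, "tz": 0, "yaw": 0, "grip": 0.7},
    {"tx": 0, "ty": 0, "tz": 0, "yaw": 0, "grip": 0.7},
    {"tx": 0, "ty": 0, "tz": -0.04, "yaw": 0, "grip": 0.7},
    {"tx": 0, "ty": 0, "tz": -0.1, "yaw": 0, "grip": 0.7},
    {"tx": 0, "ty": 0, "tz": -0.12, "yaw": 0, "grip": 0.7}
  ]
}}

```text
time: 22.98
tool_pos: [0.5376, 0.0562, 0.2273]
tool_rot: [-3.135, -0.002, -1.281]
contact_force: [1.1, 1.7, -0.8]
opening: 0.0781
```

Run:
```python
from h import *
go(.4473,-.1913,.21)
im,d,c=snap("top"); save("t7.png",im); studs(cloud(c,d))
```

```text
shift [0.2113 0.1573 0.0168] yaw None q6now 2.814181704288193 yawnow -1.280922665164688 t 22.975
stud 14 [ 0.5788 -0.017 ] -59.73968606160104 12.260313938398959
stud 38 [ 0.4817 -0.0057] -131.13039940466118 12.869600595338824
stud 16 [0.4597 0.091 ] 155.6022652801738 11.60226528017381
```

The turn is done: about 8.1 rad in total, and the last segment matched to under 1°. Now the cap.

Call:
{"method": "apply_moves", "body": {
  "plan": [
    {"tx": 0.211, "ty": 0.1595, "tz": 0, "yaw": -0.175, "grip": 0.5},
    {"tx": 0.211, "ty": 0.1595, "tz": 0, "yaw": -0.35, "grip": 0.5},
    {"tx": 0.211, "ty": 0.1595, "tz": 0, "yaw": -0.525, "grip": 0.5},
    {"tx": 0.211, "ty": 0.1595, "tz": 0, "yaw": -0.7, "grip": 0.5},
    {"tx": 0.211, "ty": 0.1595, "tz": 0, "yaw": -0.875, "grip": 0.5},
    {"tx": 0.211, "ty": 0.1595, "tz": 0.02, "yaw": -1.05, "grip": 0.5},
    {"tx": 0.211, "ty": 0.1595, "tz": 0.04, "yaw": -1.225, "grip": 0.5},
    {"tx": 0.211, "ty": 0.1595, "tz": 0.06, "yaw": -1.4, "grip": 0.5}
  ]
}}

```text
time: 24.02
tool_pos: [0.4429, -0.1915, 0.1619]
tool_rot: [-3.141, 0.001, 0.124]
contact_force: [-0.8, 0.4, -1.0]
opening: 0.0687
```

```bash
cat >> h.py <<'E'
def objs(W):
    x,y,z=W[...,0],W[...,1],W[...,2]
    m=((z>.055)&(z<.08)&(x>.36)&(x<.68)&(y<-.12)&(y>-.5)).astype(np.uint8)
    n,l=cv2.connectedComponents(m)
    for i in range(1,n):
        q=W[l==i]
        if len(q)<15: continue
        q=q[q[:,2]>np.percentile(q[:,2],90)-.012]
        print("obj",len(q),np.percentile(q[:,2],95),(q[:,:2].min(0)+q[:,:2].max(0))/2+OFF,cv2.minEnclosingCircle((q[:,:2]*1000).astype(np.float32))[1],np.argwhere(l==i).mean(0))
E
python3 - <<'E'
from h import *
im,d,c=snap("wrist"); save("w2.png",im); objs(cloud(c,d))
im,d,c=snap("top"); save("t8.png",im); objs(cloud(c,d)); studs(cloud(c,d))
go(.449,-.1914,.034)
E
```

```text
obj 1236 0.06790674223237173 [ 0.5529 -0.1874] 14.858108520507812 [ 83.4159 333.321 ]
obj 1848 0.0672895282867841 [ 0.5611 -0.3757] 16.162639617919922 [110.4551 609.7175]
obj 1477 0.06758971967125955 [ 0.5474 -0.2911] 15.29364013671875 [114.3457 483.4353]
obj 2805 0.06372178825337173 [ 0.4493 -0.1879] 23.054553985595703 [232.7009 313.0275]
obj 1095 0.06807149299541006 [ 0.4456 -0.2906] 15.05461311340332 [256.6398 447.6237]
obj 1073 0.06763418182282228 [ 0.4501 -0.3882] 15.309593200683594 [266.6327 576.7695]
obj 108 0.07348391371290532 [ 0.5596 -0.3792] 15.134176254272461 [218.2333 482.4667]
obj 98 0.0727798010731733 [ 0.5518 -0.1917] 14.726672172546387 [220.8113 399.4811]
obj 104 0.07273072057622135 [ 0.5455 -0.2955] 14.69775104522705 [223.8707 445.2328]
obj 37 0.07361169481046394 [ 0.4541 -0.3942] 11.901304244995117 [264.561  489.7561]
stud 38 [0.616  0.0758] 13.594142437316544 13.594142437316544
stud 38 [ 0.5786 -0.0142] -58.862979324560285 13.137020675439715
stud 41 [0.5422 0.1383] 85.6050696901532 13.6050696901532
stud 38 [ 0.4822 -0.0061] -130.70312492599058 13.29687507400942
stud 39 [0.4603 0.0879] 157.38186032956003 13.381860329560027
shift [0.0075 0.002  0.1268] yaw None q6now 0.8841420049660451 yawnow 0.12001341092298601 t 24.125
```

View pics/w2.png

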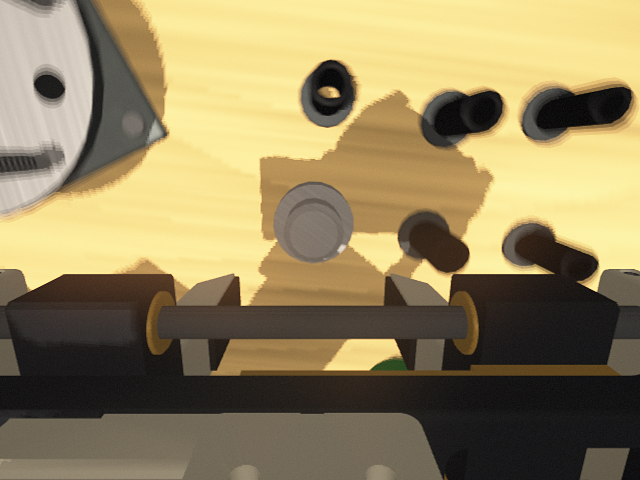

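The wrist view shows the cap centred laterally at (225, 313), with clear space around it. Go down and grip.

Call:
{"method": "apply_moves", "body": {
  "plan": [
    {"tx": 0.006, "ty": 0.0015, "tz": 0.04, "yaw": 0, "grip": 0.5},
    {"tx": 0.006, "ty": 0.0015, "tz": 0.09, "yaw": 0, "grip": 0.5},
    {"tx": 0.006, "ty": 0.0015, "tz": 0.105, "yaw": 0, "grip": 0.5},
    {"tx": 0.006, "ty": 0.0015, "tz": 0.105, "yaw": 0, "grip": 0.5},
    {"tx": 0.006, "ty": 0.0015, "tz": 0.105, "yaw": 0, "grip": 0.5}
  ]
}}

```text
time: 24.75
tool_pos: [0.4503, -0.1926, 0.0593]
tool_rot: [3.14, -0.002, 0.117]
contact_force: [0.5, 0.2, 0.2]
opening: 0.0689
```

Run:
```python
from h import *
go(.4485,-.1911,.035)
```

```text
shift [-0.0017 -0.0018  0.0243] yaw None q6now 0.8927308148100692 yawnow 0.11722229344375279 t 24.75
```

Call:
{"method": "apply_moves", "body": {
  "plan": [
    {"tx": -0.0015, "ty": -0.0015, "tz": 0.0245, "yaw": 0, "grip": 0.5},
    {"tx": -0.0015, "ty": -0.0015, "tz": 0.0245, "yaw": 0, "grip": 0.5},
    {"tx": -0.0015, "ty": -0.0015, "tz": 0.0245, "yaw": 0, "grip": 0.5},
    {"tx": -0.0015, "ty": -0.0015, "tz": 0.0245, "yaw": 0, "grip": -1},
    {"tx": -0.0015, "ty": -0.0015, "tz": 0.0245, "yaw": 0, "grip": -1},
    {"tx": -0.0015, "ty": -0.0015, "tz": 0.0245, "yaw": 0, "grip": -1},
    {"tx": -0.0015, "ty": -0.0015, "tz": 0.0245, "yaw": 0, "grip": -1}
  ],
  "force": 25
}}

```text
time: 25.62
tool_pos: [0.4482, -0.191, 0.0341]
tool_rot: [3.141, -0.001, 0.119]
contact_force: [-0.0, -0.6, 4.1]
opening: 0.045
```

Run:
```python
from h import *
go(.4485,-.1911,.035); s=robot.observe(); print(s["opening"],s["contact_force"],s["tool_pos"])
```

```text
shift [ 0.0003  0.0001 -0.0009] yaw None q6now 0.8915933133538302 yawnow 0.11867173811155896 t 25.625
0.04503736093553221 [-0.0157 -0.5673  4.0815] [ 0.4482 -0.191   0.0341]
```

Call:
{"method": "apply_moves", "body": {
  "plan": [
    {"tx": 0, "ty": 0, "tz": -0.02, "yaw": 0, "grip": -1},
    {"tx": 0, "ty": 0, "tz": -0.06, "yaw": 0, "grip": -1},
    {"tx": 0, "ty": 0, "tz": -0.11, "yaw": 0, "grip": -1},
    {"tx": 0, "ty": 0, "tz": -0.16, "yaw": 0, "grip": -1},
    {"tx": 0, "ty": 0, "tz": -0.18, "yaw": 0, "grip": -1},
    {"tx": 0, "ty": 0, "tz": -0.18, "yaw": 0, "grip": -1}
  ]
}}

```text
time: 26.38
tool_pos: [0.4484, -0.1911, 0.2147]
tool_rot: [3.14, -0.002, 0.119]
contact_force: [-0.7, -1.4, -2.4]
opening: 0.0455
```

Run:
```python
from h import *
go(.5359,.0564,.214); s=robot.observe(); print(s["opening"],s["contact_force"],s["tool_pos"])
```

```text
shift [ 0.1162 -0.2354  0.0006] yaw None q6now 0.8915285928580922 yawnow 0.11889202639160068 t 26.375
0.04550953472511469 [-0.7356 -1.4389 -2.3735] [ 0.4484 -0.1911  0.2147]
```

Call:
{"method": "apply_moves", "body": {
  "plan": [
    {"tx": 0.025, "ty": -0.051, "tz": 0, "yaw": 0, "grip": -1},
    {"tx": 0.05, "ty": -0.102, "tz": 0, "yaw": 0, "grip": -1},
    {"tx": 0.075, "ty": -0.153, "tz": 0, "yaw": 0, "grip": -1},
    {"tx": 0.1, "ty": -0.204, "tz": 0, "yaw": 0, "grip": -1},
    {"tx": 0.116, "ty": -0.2353, "tz": 0, "yaw": 0, "grip": -1},
    {"tx": 0.116, "ty": -0.2353, "tz": 0, "yaw": 0, "grip": -1},
    {"tx": 0.116, "ty": -0.2353, "tz": 0, "yaw": 0, "grip": -1}
  ]
}}

```text
time: 27.25
tool_pos: [0.5344, 0.0561, 0.2122]
tool_rot: [-3.141, 0.003, 0.119]
contact_force: [-0.3, 0.9, -0.9]
opening: 0.0449
```

Run:
```python
from h import *
go(.5359,.0564,.214); s=robot.observe(); print(s["opening"],s["contact_force"],s["tool_pos"])
im,d,c=snap("side"); save("s3.png",cv2.resize(im[100:300,230:430],None,fx=3,fy=3))
im,d,c=snap("wrist"); save("w3.png",im)
```

```text
shift [ 0.0016 -0.0001 -0.0018] yaw None q6now 1.4140510486889428 yawnow 0.11900201204637884 t 27.25
0.044900728955356836 [-0.3235  0.9315 -0.9319] [0.5344 0.0561 0.2122]
```

View pics/s3.png

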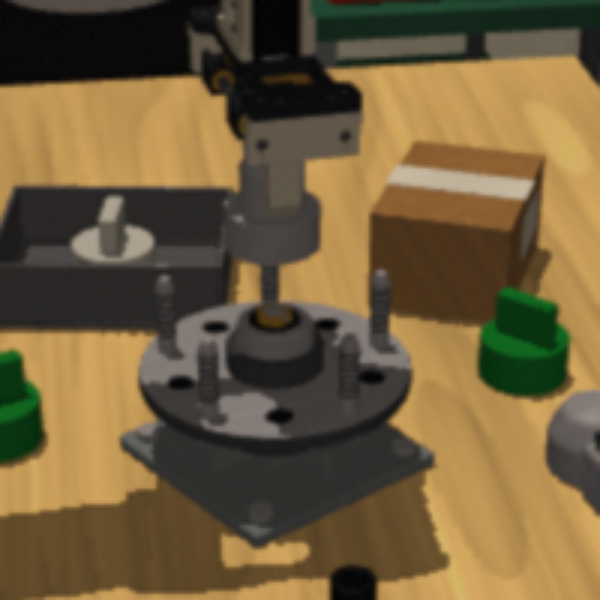

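View pics/w3.png

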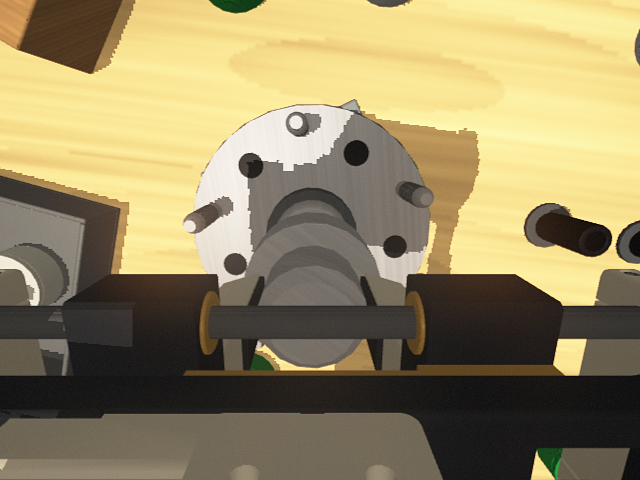

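Run:
```python
from h import *
im,d,c=snap("wrist"); W=cloud(c,d); p=robot.observe()["tool_pos"]
x,y,z=W[...,0],W[...,1],W[...,2]
for lo,hi in ((.235,.25),(.203,.213),(.165,.2)):
    m=(z>lo)&(z<hi)&(np.hypot(x-p[0],y-p[1])<.045)
    q=W[m]; 
    if len(q)>10: print(lo,len(q),q.min(0),q.max(0))
m=(z>.205)&(z<.2125)&(np.hypot(x-p[0],y-p[1])<.045)&(abs(y-p[1])<.02)
print(p,cv2.minEnclosingCircle((W[m][:,:2]*1000).astype(np.float32)),m.sum())
# skirt outer edge / dome circle fits
m=(z>.236)&(z<.25)&(np.hypot(x-p[0],y-p[1])<.03)
print(cv2.minEnclosingCircle((W[m][:,:2]*1000).astype(np.float32)),m.sum())
```

```text
0.235 6736 [0.5128 0.0195 0.235 ] [0.5587 0.0946 0.25  ]
0.203 3841 [0.5361 0.0243 0.203 ] [0.5692 0.0896 0.213 ]
0.165 627 [0.5504 0.0285 0.1789] [0.5694 0.0866 0.2   ]
[0.5348 0.0554 0.2133] ((554.5674438476562, 55.510894775390625), 21.56805419921875) 2392
((541.0362548828125, 56.174442291259766), 28.268413543701172) 6019
```

The cap is held upright and centred within about 1 mm. Descend in stages.

Call:
{"method": "apply_moves", "body": {
  "plan": [
    {"tx": 0.001, "ty": -0.001, "tz": 0.02, "yaw": 0, "grip": -1},
    {"tx": 0.001, "ty": -0.001, "tz": 0.04, "yaw": 0, "grip": -1},
    {"tx": 0.001, "ty": -0.001, "tz": 0.052, "yaw": 0, "grip": -1},
    {"tx": 0.001, "ty": -0.001, "tz": 0.052, "yaw": 0, "grip": -1},
    {"tx": 0.001, "ty": -0.001, "tz": 0.052, "yaw": 0, "grip": -1}
  ]
}}

```text
time: 28.02
tool_pos: [0.5366, 0.0574, 0.1624]
tool_rot: [3.141, -0.001, 0.118]
contact_force: [-0.4, 1.0, -1.2]
opening: 0.0455
```

Run:
```python
from h import *
go(.5359,.0564,.134); s=robot.observe(); print(s["opening"],s["contact_force"],s["tool_pos"])
```

```text
shift [-0.0008  0.0009  0.0284] yaw None q6now 1.416781654006298 yawnow 0.11843478126119988 t 28.025
0.04547583031526873 [-0.4388  1.0072 -1.2184] [0.5366 0.0574 0.1624]
```

Call:
{"method": "apply_moves", "body": {
  "plan": [
    {"tx": -0.001, "ty": 0.001, "tz": 0.004, "yaw": 0, "grip": -1},
    {"tx": -0.001, "ty": 0.001, "tz": 0.01, "yaw": 0, "grip": -1},
    {"tx": -0.001, "ty": 0.001, "tz": 0.016, "yaw": 0, "grip": -1},
    {"tx": -0.001, "ty": 0.001, "tz": 0.022, "yaw": 0, "grip": -1},
    {"tx": -0.001, "ty": 0.001, "tz": 0.026, "yaw": 0, "grip": -1},
    {"tx": -0.001, "ty": 0.001, "tz": 0.026, "yaw": 0, "grip": -1}
  ]
}}

```text
time: 28.78
tool_pos: [0.535, 0.0566, 0.1353]
tool_rot: [-3.141, 0.001, 0.119]
contact_force: [-0.4, -0.0, -1.1]
opening: 0.0452
```

Run:
```python
from h import *
go(.5359,.0564,.134); s=robot.observe(); print(s["opening"],s["contact_force"],s["tool_pos"])
```

```text
shift [0.0008 0.0003 0.0013] yaw None q6now 1.4147193404847593 yawnow 0.11883273212234124 t 28.775
0.04515346857474781 [-0.4485 -0.0432 -1.0663] [0.535  0.0566 0.1353]
```

Call:
{"method": "apply_moves", "body": {
  "plan": [
    {"tx": 0, "ty": 0, "tz": 0.002, "yaw": 0, "grip": -1},
    {"tx": 0, "ty": 0, "tz": 0.004, "yaw": 0, "grip": -1},
    {"tx": 0, "ty": 0, "tz": 0.004, "yaw": 0, "grip": -1}
  ]
}}

```text
time: 29.15
tool_pos: [0.5356, 0.0566, 0.134]
tool_rot: [3.141, -0.002, 0.119]
contact_force: [-5.4, -0.1, 13.6]
opening: 0.0453
```

Call:
{"method": "apply_moves", "body": {
  "plan": [
    {"tx": 0, "ty": 0, "tz": -0.001, "yaw": 0, "grip": 0.4},
    {"tx": 0, "ty": 0, "tz": -0.001, "yaw": 0, "grip": 0.4},
    {"tx": 0, "ty": 0, "tz": -0.001, "yaw": 0, "grip": 0.4},
    {"tx": 0, "ty": 0, "tz": -0.04, "yaw": 0, "grip": 0.4},
    {"tx": 0, "ty": 0, "tz": -0.09, "yaw": 0, "grip": 0.4},
    {"tx": 0, "ty": 0, "tz": -0.1, "yaw": 0, "grip": 0.4},
    {"tx": 0, "ty": 0, "tz": -0.1, "yaw": 0, "grip": 0.4}
  ]
}}

```text
time: 30.02
tool_pos: [0.5353, 0.0565, 0.2318]
tool_rot: [3.142, -0.001, 0.119]
contact_force: [-0.4, 0.1, -0.1]
opening: 0.0646
```

```bash
cat >> h.py <<'E'
def cap(W):
    x,y,z=W[...,0],W[...,1],W[...,2]
    m=(z>.15)&(z<.18)&(np.hypot(x-C[0],y-C[1])<.06); q=W[m]
    if len(q)>5: print("cap",len(q),"ztop",np.percentile(q[:,2],95),(q.min(0)+q.max(0))/2)
E
python3 - <<'E'
from h import *
s=robot.observe(); print(s["opening"],s["contact_force"],s["tool_pos"])
im,d,c=snap("wrist"); save("w4.png",im); cap(cloud(c,d)); studs(cloud(c,d)-np.r_[OFF,0])
im,d,c=snap("top"); cap(cloud(c,d)); studs(cloud(c,d)); objs(cloud(c,d))
im,d,c=snap("side"); save("s4.png",cv2.resize(im[100:300,230:430],None,fx=3,fy=3))
E
```

```text
0.06458646335746547 [-0.426   0.0763 -0.1291] [0.5353 0.0565 0.2318]
cap 3563 ztop 0.16511707107600126 [0.5354 0.0573 0.1583]
stud 363 [0.6151 0.076 ] 13.931054035273442 13.931054035273442
stud 340 [ 0.5782 -0.0123] -58.37143929738685 13.62856070261315
stud 329 [0.5425 0.1385] 85.38505192611062 13.38505192611062
stud 37 [ 0.4823 -0.0052] -131.04313818147702 12.956861818522981
stud 39 [0.4603 0.0887] 156.85661513923608 12.856615139236084
obj 109 0.07373507178394755 [ 0.5596 -0.3796] 14.88070297241211 [218.128 482.328]
obj 103 0.07246594023794027 [ 0.5518 -0.1917] 14.800113677978516 [220.8349 399.3853]
obj 103 0.07309375553573255 [ 0.5457 -0.2952] 15.00538158416748 [223.8522 445.2957]
obj 104 0.07360220863601803 [ 0.4445 -0.2942] 15.046472549438477 [269.0756 444.8992]
obj 110 0.07348700829773568 [ 0.4462 -0.3913] 15.182671546936035 [268.6899 488.4186]
```

View pics/s4.png

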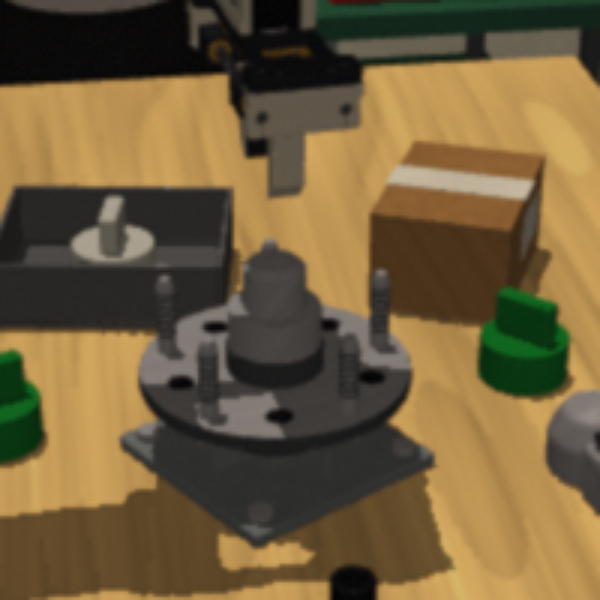

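The cap sits home: its top is at 0.165, against 0.166 nominal. Studs are at phase 13.4°. Now sleeve A (0.552, -0.192) → stud at (0.579, -0.014).

Run:
```python
from h import *
go(.5518,-.1917,.11)
```

```text
shift [-0.0118  0.2486  0.1199] yaw None q6now 1.4147006625428482 yawnow 0.1187656762870497 t 30.175
```

Call:
{"method": "apply_moves", "body": {
  "plan": [
    {"tx": -0.012, "ty": 0.2486, "tz": 0, "yaw": 0, "grip": 0.1},
    {"tx": -0.012, "ty": 0.2486, "tz": 0, "yaw": 0, "grip": 0.1},
    {"tx": -0.012, "ty": 0.2486, "tz": 0, "yaw": 0, "grip": 0.1},
    {"tx": -0.012, "ty": 0.2486, "tz": 0.04, "yaw": 0, "grip": 0.1},
    {"tx": -0.012, "ty": 0.2486, "tz": 0.08, "yaw": 0, "grip": 0.1},
    {"tx": -0.012, "ty": 0.2486, "tz": 0.12, "yaw": 0, "grip": 0.1},
    {"tx": -0.012, "ty": 0.2486, "tz": 0.12, "yaw": 0, "grip": 0.1},
    {"tx": -0.012, "ty": 0.2486, "tz": 0.12, "yaw": 0, "grip": 0.1}
  ]
}}

```text
time: 31.18
tool_pos: [0.5534, -0.1918, 0.1126]
tool_rot: [3.141, -0.001, 0.119]
contact_force: [0.5, 0.5, 0.1]
opening: 0.0507
```

Run:
```python
from h import *
go(.5518,-.1917,.04)
im,d,c=snap("wrist"); save("w5.png",im); objs(cloud(c,d)-np.r_[OFF,0])
```

```text
shift [-0.0016 -0.0003  0.0726] yaw None q6now 0.9870937980525165 yawnow 0.11916095903567214 t 31.175
obj 1484 0.07139279406280241 [ 0.5536 -0.1917] 14.9705171585083 [263.5507 312.1182]
obj 773 0.06829627593202293 [ 0.5609 -0.373 ] 14.536994934082031 [278.9721 594.1129]
obj 206 0.06879766425146458 [ 0.5587 -0.2916] 8.940744400024414 [270.0404 471.2466]
obj 21 0.0700379798790376 [ 0.4395 -0.3796] 2.6294829845428467 [449.6667 559.2857]
```

View pics/w5.png

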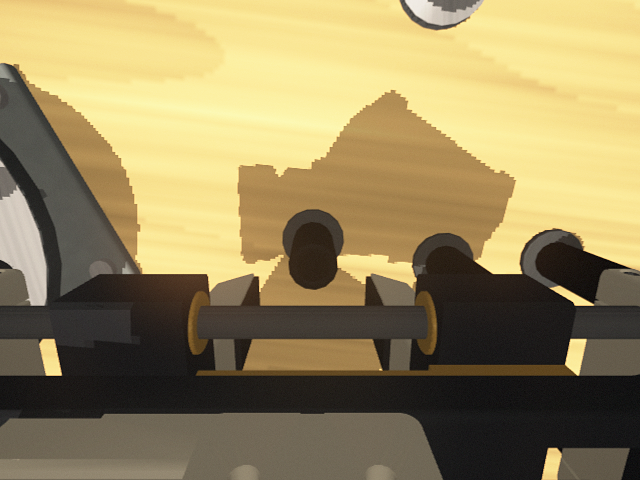

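The sleeve lies between the fingers at (263, 312). Down, grip and lift.

Call:
{"method": "apply_moves", "body": {
  "plan": [
    {"tx": -0.0012, "ty": -0.0003, "tz": 0.04, "yaw": 0, "grip": 0.1},
    {"tx": -0.0012, "ty": -0.0003, "tz": 0.072, "yaw": 0, "grip": 0.1},
    {"tx": -0.0012, "ty": -0.0003, "tz": 0.072, "yaw": 0, "grip": 0.1},
    {"tx": -0.0012, "ty": -0.0003, "tz": 0.072, "yaw": 0, "grip": 0.1},
    {"tx": -0.0012, "ty": -0.0003, "tz": 0.072, "yaw": 0, "grip": -1},
    {"tx": -0.0012, "ty": -0.0003, "tz": 0.072, "yaw": 0, "grip": -1},
    {"tx": -0.0012, "ty": -0.0003, "tz": 0.072, "yaw": 0, "grip": -1},
    {"tx": -0.0012, "ty": -0.0003, "tz": 0.072, "yaw": 0, "grip": -1}
  ],
  "force": 20
}}

```text
time: 32.22
tool_pos: [0.5521, -0.1919, 0.0405]
tool_rot: [3.141, -0.001, 0.119]
contact_force: [-0.7, -0.5, 5.7]
opening: 0.0301
```

Run:
```python
from h import *
s=robot.observe(); print(s["opening"],s["contact_force"],s["tool_pos"])
go(.5789,-.0140,.215)
```

```text
0.030088515738441266 [-0.7399 -0.5234  5.7459] [ 0.5521 -0.1919  0.0405]
shift [ 0.0479 -0.1733 -0.1746] yaw None q6now 0.9863601627557468 yawnow 0.11873289104467255 t 32.225
```

Call:
{"method": "apply_moves", "body": {
  "plan": [
    {"tx": 0, "ty": 0, "tz": -0.03, "yaw": 0, "grip": -1},
    {"tx": 0, "ty": 0, "tz": -0.09, "yaw": 0, "grip": -1},
    {"tx": 0, "ty": 0, "tz": -0.15, "yaw": 0, "grip": -1},
    {"tx": 0.012, "ty": -0.05, "tz": -0.175, "yaw": 0, "grip": -1},
    {"tx": 0.028, "ty": -0.105, "tz": -0.175, "yaw": 0, "grip": -1},
    {"tx": 0.044, "ty": -0.16, "tz": -0.175, "yaw": 0, "grip": -1},
    {"tx": 0.048, "ty": -0.1733, "tz": -0.175, "yaw": 0, "grip": -1},
    {"tx": 0.048, "ty": -0.1733, "tz": -0.175, "yaw": 0, "grip": -1}
  ]
}}

```text
time: 33.22
tool_pos: [0.5785, -0.0133, 0.2143]
tool_rot: [3.141, 0.001, 0.121]
contact_force: [0.1, -0.0, -0.5]
opening: 0.0302
```

Call:
{"method": "apply_moves", "body": {
  "plan": [
    {"tx": 0, "ty": 0, "tz": 0, "yaw": 0, "grip": -1},
    {"tx": 0, "ty": 0, "tz": 0, "yaw": 0, "grip": -1}
  ]
}}

```text
time: 33.48
tool_pos: [0.5786, -0.0154, 0.2146]
tool_rot: [3.141, 0.0, 0.117]
contact_force: [-0.0, 1.0, -0.8]
opening: 0.0301
```

```bash
cat >> h.py <<'E'
def held(p,W,h=.04):
    "sleeve held: top tube ring relative to TCP"
    x,y,z=W[...,0],W[...,1],W[...,2]
    zt=p[2]-h+.07
    m=(abs(z-zt)<.006)&(np.hypot(x-p[0],y-p[1])<.02); q=W[m]
    if len(q)>20: print("held tube",len(q),(q.min(0)+q.max(0))/2-p, q.max(0)-q.min(0))
    m=(abs(z-zt+.067)<.006)&(np.hypot(x-p[0],y-p[1])<.035); q=W[m]
    if len(q)>20: print("held foot xmax-.024",len(q),q[:,0].max()-.024-p[0],(q[:,1].max()+q[:,1].min())/2-p[1],q.max(0)-q.min(0))
E
python3 - <<'E'
from h import *
s=robot.observe(); print(s["opening"],s["contact_force"],s["tool_pos"])
go(.5789,-.0140,.215)
p=s["tool_pos"]
im,d,c=snap("wrist"); save("w6.png",im); held(p,cloud(c,d))
E
```

```text
0.03009261731444122 [-0.016   1.033  -0.7684] [ 0.5786 -0.0154  0.2146]
shift [ 0.0005 -0.0013 -0.0004] yaw None q6now 1.2952714753971077 yawnow 0.1167335273146406 t 33.475
held tube 1841 [0.0013 0.0015 0.03  ] [0.0293 0.0343 0.0119]
held foot xmax-.024 2036 0.0007723947902387174 0.0005064300794678858 [0.0395 0.0473 0.0087]
```

View pics/w6.png

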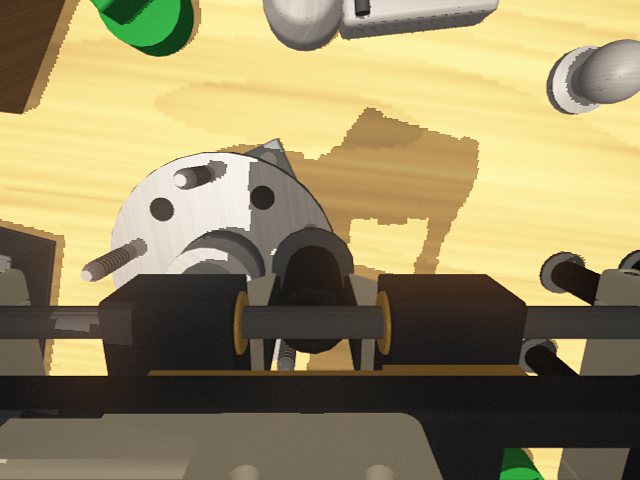

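Sleeve held upright and centred. Lower onto the stud in stages.

Call:
{"method": "apply_moves", "body": {
  "plan": [
    {"tx": 0, "ty": -0.0012, "tz": 0.015, "yaw": 0, "grip": -1},
    {"tx": 0, "ty": -0.0012, "tz": 0.03, "yaw": 0, "grip": -1},
    {"tx": 0, "ty": -0.0012, "tz": 0.035, "yaw": 0, "grip": -1},
    {"tx": 0, "ty": -0.0012, "tz": 0.045, "yaw": 0, "grip": -1},
    {"tx": 0, "ty": -0.0012, "tz": 0.045, "yaw": 0, "grip": -1}
  ]
}}

```text
time: 34.15
tool_pos: [0.5781, -0.0125, 0.1688]
tool_rot: [-3.141, 0.002, 0.119]
contact_force: [0.9, -0.4, -0.8]
opening: 0.0299
```

Run:
```python
from h import *
s=robot.observe(); print(s["opening"],s["contact_force"],s["tool_pos"])
go(.5785,-.0142,.12)
im,d,c=snap("side"); save("s5.png",cv2.resize(im[100:300,230:430],None,fx=3,fy=3))
im,d,c=snap("top"); studs(cloud(c,d))
```

```text
0.029906740652091916 [ 0.8525 -0.4208 -0.835 ] [ 0.5781 -0.0125  0.1688]
shift [0.0003 0.0017 0.0488] yaw None q6now 1.2976596387418362 yawnow 0.11887304544407717 t 34.15
stud 40 [0.5412 0.138 ] 86.26066921939265 14.260669219392653
stud 38 [ 0.4814 -0.0057] -131.27941965026076 12.720580349739237
```

View pics/s5.png

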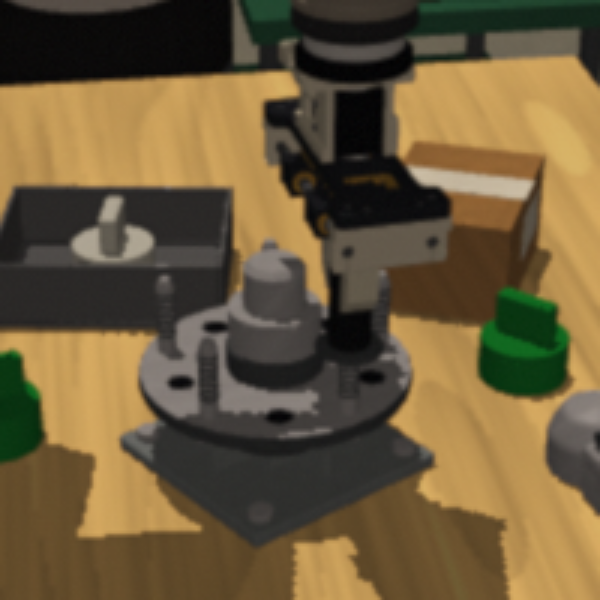

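The stud tip is inside the bore, with the foot 11 mm below the tip and no force. Push to home.

Call:
{"method": "apply_moves", "body": {
  "plan": [
    {"tx": 0.0003, "ty": 0.0013, "tz": 0.01, "yaw": 0, "grip": -1},
    {"tx": 0.0003, "ty": 0.0013, "tz": 0.025, "yaw": 0, "grip": -1},
    {"tx": 0.0003, "ty": 0.0013, "tz": 0.04, "yaw": 0, "grip": -1},
    {"tx": 0.0003, "ty": 0.0013, "tz": 0.048, "yaw": 0, "grip": -1},
    {"tx": 0.0003, "ty": 0.0013, "tz": 0.05, "yaw": 0, "grip": -1},
    {"tx": 0.0003, "ty": 0.0013, "tz": 0.05, "yaw": 0, "grip": -1}
  ]
}}

```text
time: 35.0
tool_pos: [0.5791, -0.0137, 0.1202]
tool_rot: [-3.141, -0.001, 0.119]
contact_force: [-2.2, 0.7, 4.5]
opening: 0.0302
```

Call:
{"method": "apply_moves", "body": {
  "plan": [
    {"tx": 0, "ty": 0, "tz": 0, "yaw": 0, "grip": 0.1},
    {"tx": 0, "ty": 0, "tz": 0, "yaw": 0, "grip": 0.1},
    {"tx": 0, "ty": 0, "tz": 0, "yaw": 0, "grip": 0.1},
    {"tx": 0, "ty": 0, "tz": -0.04, "yaw": 0, "grip": 0.1},
    {"tx": 0, "ty": 0, "tz": -0.09, "yaw": 0, "grip": 0.1},
    {"tx": 0, "ty": 0, "tz": -0.1, "yaw": 0, "grip": 0.1}
  ]
}}

```text
time: 35.75
tool_pos: [0.5807, -0.0141, 0.2234]
tool_rot: [3.14, -0.007, 0.119]
contact_force: [0.1, -0.0, 0.4]
opening: 0.0502
```

```bash
cat >> h.py <<'E'
def onhub(W):
    x,y,z=W[...,0]+OFF[0],W[...,1]+OFF[1],W[...,2]
    r=np.hypot(x-C[0],y-C[1])
    m=((z>.14)&(z<.165)&(r<.11)&(r>.055)).astype(np.uint8)
    n,l=cv2.connectedComponents(m)
    for i in range(1,n):
        q=W[l==i]
        if len(q)<40: continue
        t=(q.min(0)+q.max(0))/2+np.r_[OFF,0]; a=np.degrees(np.arctan2(t[1]-C[1],t[0]-C[0])); print("onhub",len(q),t,a%72,"r",np.hypot(*(t[:2]-C)),"zt",np.percentile(q[:,2],90),"size",(q.max(0)-q.min(0))[:2])
E
python3 - <<'E'
from h import *
s=robot.observe(); print(s["opening"],s["contact_force"],s["tool_pos"])
im,d,c=snap("wrist"); save("w7.png",im); onhub(cloud(c,d)-np.r_[OFF,0])
im,d,c=snap("top"); onhub(cloud(c,d));studs(cloud(c,d)); objs(cloud(c,d))
go(.5456,-.2952,.215)
E
```

```text
0.05024688754493354 [ 0.0738 -0.0341  0.431 ] [ 0.5807 -0.0141  0.2234]
onhub 1066 [ 0.5794 -0.0125  0.1456] 14.232723821553584 r 0.08150703100237251 zt 0.14988421154788883 size [0.0292 0.0294]
stud 39 [0.5411 0.1389] 86.37225291222458 14.372252912224582
stud 38 [ 0.4827 -0.0063] -130.30827625735373 13.691723742646275
obj 111 0.07312668074024536 [ 0.5595 -0.3785] 15.244759559631348 [218.1575 482.3071]
obj 104 0.07375103083394642 [ 0.5457 -0.2952] 15.036433219909668 [223.8696 445.3304]
obj 106 0.07322142249600568 [ 0.4445 -0.2938] 15.259241104125977 [269.1092 445.042 ]
obj 107 0.07365268467416516 [ 0.4462 -0.3917] 15.284258842468262 [268.7054 488.1938]
shift [-0.067   0.2752  0.0057] yaw None q6now 1.2956571692934868 yawnow 0.11876731716365208 t 35.85
```

View pics/w7.png

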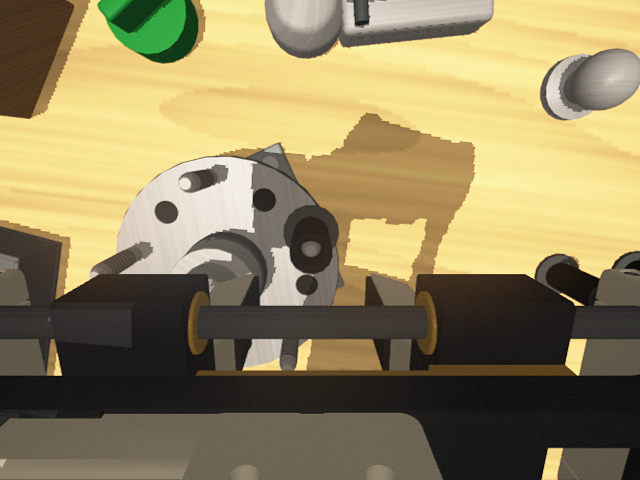

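Sleeve A is home (tube top at 0.150, stud tip visible in the bore at (248, 312)). Next is sleeve B.

Call:
{"method": "apply_moves", "body": {
  "plan": [
    {"tx": -0.067, "ty": 0.2752, "tz": 0, "yaw": 0, "grip": 0.1},
    {"tx": -0.067, "ty": 0.2752, "tz": 0, "yaw": 0, "grip": 0.1},
    {"tx": -0.067, "ty": 0.2752, "tz": 0, "yaw": 0, "grip": 0.1},
    {"tx": -0.067, "ty": 0.2752, "tz": 0, "yaw": 0, "grip": 0.1},
    {"tx": -0.067, "ty": 0.2752, "tz": 0.04, "yaw": 0, "grip": 0.1},
    {"tx": -0.067, "ty": 0.2752, "tz": 0.09, "yaw": 0, "grip": 0.1},
    {"tx": -0.067, "ty": 0.2752, "tz": 0.11, "yaw": 0, "grip": 0.1},
    {"tx": -0.067, "ty": 0.2752, "tz": 0.11, "yaw": 0, "grip": 0.1}
  ]
}}

```text
time: 36.85
tool_pos: [0.5432, -0.294, 0.106]
tool_rot: [-3.137, 0.005, 0.118]
contact_force: [0.0, -0.4, -0.4]
opening: 0.0507
```

Run:
```python
from h import *
go(.5456,-.2952,.04)
im,d,c=snap("wrist"); save("w8.png",im); objs(cloud(c,d)-np.r_[OFF,0])
```

```text
shift [0.0026 0.0018 0.066 ] yaw None q6now 0.8321296357873831 yawnow 0.1184714187310445 t 36.85
obj 1639 0.07283936291755494 [ 0.5621 -0.3804] 15.05125617980957 [252.3446 460.5428]
obj 1588 0.07273152692673761 [ 0.5481 -0.2961] 15.042861938476562 [260.3358 316.3273]
```

Call:
{"method": "apply_moves", "body": {
  "plan": [
    {"tx": 0.001, "ty": 0.0005, "tz": 0.02, "yaw": 0, "grip": 0.1},
    {"tx": 0.001, "ty": 0.0005, "tz": 0.04, "yaw": 0, "grip": 0.1},
    {"tx": 0.001, "ty": 0.0005, "tz": 0.04, "yaw": 0, "grip": 0.1}
  ]
}}

```text
time: 37.28
tool_pos: [0.5458, -0.295, 0.0694]
tool_rot: [-3.141, 0.001, 0.119]
contact_force: [0.0, -0.6, 0.1]
opening: 0.0503
```

Run:
```python
from h import *
go(.5462,-.2953,.041)
```

```text
shift [0.0004 0.0004 0.0284] yaw None q6now 0.8326201032349307 yawnow 0.1191409808181938 t 37.275
```

Call:
{"method": "apply_moves", "body": {
  "plan": [
    {"tx": 0.0005, "ty": 0.0003, "tz": 0.028, "yaw": 0, "grip": 0.1},
    {"tx": 0.0005, "ty": 0.0003, "tz": 0.028, "yaw": 0, "grip": 0.1},
    {"tx": 0.0005, "ty": 0.0003, "tz": 0.028, "yaw": 0, "grip": -1},
    {"tx": 0.0005, "ty": 0.0003, "tz": 0.028, "yaw": 0, "grip": -1},
    {"tx": 0.0005, "ty": 0.0003, "tz": 0.028, "yaw": 0, "grip": -1},
    {"tx": 0.0005, "ty": 0.0003, "tz": 0.028, "yaw": 0, "grip": -1}
  ]
}}

```text
time: 38.02
tool_pos: [0.5473, -0.2961, 0.0429]
tool_rot: [3.14, -0.002, 0.119]
contact_force: [-0.8, 0.4, 6.6]
opening: 0.0297
```

Run:
```python
from h import *
s=robot.observe(); print(s["opening"],s["contact_force"],s["tool_pos"])
go(.4822,-.0062,.215)
```

```text
0.029650429759821 [-0.8369  0.4265  6.5598] [ 0.5473 -0.2961  0.0429]
shift [-0.03   -0.2954 -0.1725] yaw None q6now 0.832818283553068 yawnow 0.1187334855317157 t 38.025
```

Call:
{"method": "apply_moves", "body": {
  "plan": [
    {"tx": 0, "ty": 0, "tz": -0.03, "yaw": 0, "grip": -1},
    {"tx": 0, "ty": 0, "tz": -0.09, "yaw": 0, "grip": -1},
    {"tx": 0, "ty": 0, "tz": -0.15, "yaw": 0, "grip": -1},
    {"tx": -0.005, "ty": -0.055, "tz": -0.175, "yaw": 0, "grip": -1},
    {"tx": -0.011, "ty": -0.115, "tz": -0.175, "yaw": 0, "grip": -1},
    {"tx": -0.017, "ty": -0.175, "tz": -0.175, "yaw": 0, "grip": -1},
    {"tx": -0.023, "ty": -0.235, "tz": -0.175, "yaw": 0, "grip": -1},
    {"tx": -0.03, "ty": -0.295, "tz": -0.175, "yaw": 0, "grip": -1}
  ]
}}

```text
time: 39.02
tool_pos: [0.4811, -0.0046, 0.2168]
tool_rot: [-3.141, -0.0, 0.118]
contact_force: [-0.1, 0.3, -1.1]
opening: 0.0298
```

Call:
{"method": "apply_moves", "body": {
  "plan": [
    {"tx": 0, "ty": 0, "tz": 0, "yaw": 0, "grip": -1},
    {"tx": 0, "ty": 0, "tz": 0, "yaw": 0, "grip": -1},
    {"tx": 0, "ty": 0, "tz": 0, "yaw": 0, "grip": -1}
  ]
}}

```text
time: 39.4
tool_pos: [0.4823, -0.0076, 0.2166]
tool_rot: [3.141, 0.0, 0.117]
contact_force: [0.0, -0.3, -1.1]
opening: 0.0292
```

Run:
```python
from h import *
s=robot.observe(); print(s["opening"],s["contact_force"],s["tool_pos"])
p=s["tool_pos"]
im,d,c=snap("wrist"); save("w9.png",im); held(p,cloud(c,d),.042); onhub(cloud(c,d)-np.r_[OFF,0]); studs(cloud(c,d)-np.r_[OFF,0])
im,d,c=snap("top"); studs(cloud(c,d));onhub(cloud(c,d))
im,d,c=snap("side"); save("s6.png",cv2.resize(im[80:280,200:400],None,fx=3,fy=3))
go(.4822,-.0062,.122)
```

```text
0.029230909768003077 [ 0.0009 -0.3342 -1.0512] [ 0.4823 -0.0076  0.2166]
held tube 1743 [-0.0001  0.0016  0.0279] [0.0297 0.0342 0.0118]
held foot xmax-.024 1943 -0.0007147836650842065 0.0003483324717989929 [0.037  0.0475 0.0088]
onhub 1427 [ 0.5795 -0.013   0.1461] 14.120942248923555 r 0.08192522761357741 zt 0.1503817727088393 size [0.0292 0.0296]
onhub 41 [ 0.5798 -0.0127  0.1407] 14.437835268191627 r 0.08181787779350937 zt 0.14091526005799201 size [0.0067 0.0074]
stud 585 [0.615 0.076] 13.92233315595109 13.92233315595109
stud 622 [ 0.5831 -0.0142] -56.24955276242234 15.75044723757766
stud 47 [ 0.5653 -0.0125] -66.8652828409211 5.134717159078903
stud 534 [0.5419 0.1378] 85.79205575339576 13.792055753395758
stud 380 [0.4604 0.0871] 157.8608180389768 13.860818038976788
stud 37 [0.6155 0.0765] 14.14824535328963 14.14824535328963
stud 41 [ 0.5801 -0.014 ] -57.87579252171752 14.124207478282479
stud 38 [0.5414 0.138 ] 86.15182503718393 14.151825037183926
onhub 109 [ 0.5794 -0.0131  0.1471] 14.02003987205051 r 0.08198798038040399 zt 0.15219907496471025 size [0.028  0.0273]
shift [ 0.0003 -0.0012  0.0945] yaw None q6now 1.2793525783930653 yawnow 0.1168824033220095 t 39.55
```

View pics/s6.png

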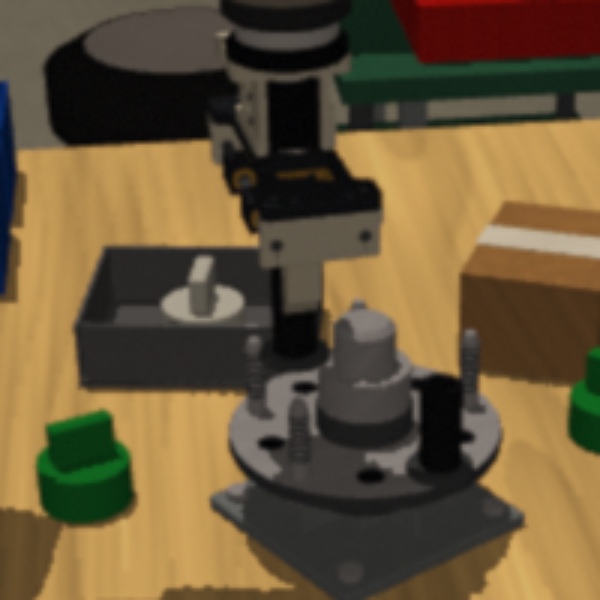

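Call:
{"method": "apply_moves", "body": {
  "plan": [
    {"tx": 0.001, "ty": -0.0005, "tz": 0.015, "yaw": 0, "grip": -1},
    {"tx": 0.001, "ty": -0.0005, "tz": 0.03, "yaw": 0, "grip": -1},
    {"tx": 0.001, "ty": -0.0005, "tz": 0.035, "yaw": 0, "grip": -1},
    {"tx": 0.001, "ty": -0.0005, "tz": 0.045, "yaw": 0, "grip": -1},
    {"tx": 0.001, "ty": -0.0005, "tz": 0.045, "yaw": 0, "grip": -1}
  ]
}}

```text
time: 40.17
tool_pos: [0.4825, -0.0058, 0.1712]
tool_rot: [-3.141, 0.001, 0.118]
contact_force: [0.2, -0.0, -0.9]
opening: 0.0298
```

Run:
```python
from h import *
s=robot.observe(); print(s["opening"],s["contact_force"],s["tool_pos"])
go(.4833,-.0068,.122)
```

```text
0.02984469008181908 [ 0.1805 -0.0458 -0.8568] [ 0.4825 -0.0058  0.1712]
shift [0.0007 0.0011 0.0492] yaw None q6now 1.281146288498949 yawnow 0.11849769969615154 t 40.175
```

Call:
{"method": "apply_moves", "body": {
  "plan": [
    {"tx": 0.0006, "ty": 0.0008, "tz": 0.01, "yaw": 0, "grip": -1},
    {"tx": 0.0006, "ty": 0.0008, "tz": 0.025, "yaw": 0, "grip": -1},
    {"tx": 0.0006, "ty": 0.0008, "tz": 0.04, "yaw": 0, "grip": -1},
    {"tx": 0.0006, "ty": 0.0008, "tz": 0.049, "yaw": 0, "grip": -1},
    {"tx": 0.0006, "ty": 0.0008, "tz": 0.051, "yaw": 0, "grip": -1},
    {"tx": 0.0006, "ty": 0.0008, "tz": 0.051, "yaw": 0, "grip": -1}
  ]
}}

```text
time: 40.92
tool_pos: [0.4842, -0.0069, 0.1219]
tool_rot: [3.14, -0.002, 0.119]
contact_force: [-2.6, -1.5, 7.6]
opening: 0.0298
```

Call:
{"method": "apply_moves", "body": {
  "plan": [
    {"tx": 0, "ty": 0, "tz": 0, "yaw": 0, "grip": 0.1},
    {"tx": 0, "ty": 0, "tz": 0, "yaw": 0, "grip": 0.1},
    {"tx": 0, "ty": 0, "tz": 0, "yaw": 0, "grip": 0.1},
    {"tx": 0, "ty": 0, "tz": -0.04, "yaw": 0, "grip": 0.1},
    {"tx": 0, "ty": 0, "tz": -0.09, "yaw": 0, "grip": 0.1},
    {"tx": 0, "ty": 0, "tz": -0.1, "yaw": 0, "grip": 0.1}
  ]
}}

```text
time: 41.68
tool_pos: [0.4851, -0.0066, 0.2237]
tool_rot: [3.14, -0.006, 0.119]
contact_force: [-0.3, -1.0, -0.4]
opening: 0.0507
```

Run:
```python
from h import *
s=robot.observe(); print(s["opening"],s["contact_force"],s["tool_pos"])
im,d,c=snap("wrist"); save("w10.png",im); onhub(cloud(c,d)-np.r_[OFF,0])
im,d,c=snap("top"); save("t10.png",im);onhub(cloud(c,d));studs(cloud(c,d)); objs(cloud(c,d))
go(.4445,-.2940,.215)
```

```text
0.05072568862006813 [-0.3121 -0.9955 -0.4023] [ 0.4851 -0.0066  0.2237]
onhub 1303 [ 0.58   -0.0122  0.1456] 14.728542178858895 r 0.08152366446928093 zt 0.14986685669996289 size [0.0292 0.0295]
onhub 1059 [ 0.4832 -0.0062  0.1458] 13.906241196538843 r 0.08177142367877514 zt 0.14994223365293619 size [0.029 0.029]
onhub 110 [ 0.5806 -0.0132  0.1486] 14.707368268578307 r 0.08267111205113534 zt 0.15213469066395746 size [0.0293 0.0274]
stud 40 [0.6155 0.0776] 14.887131192493753 14.887131192493753
stud 50 [ 0.5861 -0.0135] -54.31939110333073 17.68060889666927
stud 40 [0.5405 0.1379] 86.79856425079831 14.798564250798307
obj 106 0.07409341461196828 [ 0.5596 -0.3789] 14.789270401000977 [218.328 482.568]
obj 110 0.07339734119657984 [ 0.4445 -0.2939] 15.283723831176758 [269.1405 444.876 ]
obj 111 0.07356118963086133 [ 0.4461 -0.3914] 15.604898452758789 [268.6357 488.3953]
shift [-0.0733  0.2808  0.0064] yaw None q6now 1.279951621534777 yawnow 0.11884948426245145 t 41.775
```

View pics/w10.png

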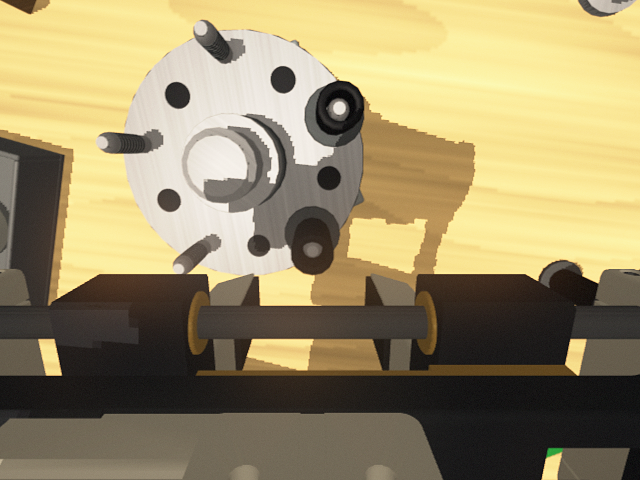

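Both sleeves are seated: (108, 338) and (245, 312) in the wrist view. Next is sleeve D.

Call:
{"method": "apply_moves", "body": {
  "plan": [
    {"tx": -0.073, "ty": 0.2808, "tz": 0, "yaw": 0, "grip": 0.1},
    {"tx": -0.073, "ty": 0.2808, "tz": 0, "yaw": 0, "grip": 0.1},
    {"tx": -0.073, "ty": 0.2808, "tz": 0, "yaw": 0, "grip": 0.1},
    {"tx": -0.073, "ty": 0.2808, "tz": 0, "yaw": 0, "grip": 0.1},
    {"tx": -0.073, "ty": 0.2808, "tz": 0.04, "yaw": 0, "grip": 0.1},
    {"tx": -0.073, "ty": 0.2808, "tz": 0.09, "yaw": 0, "grip": 0.1},
    {"tx": -0.073, "ty": 0.2808, "tz": 0.11, "yaw": 0, "grip": 0.1},
    {"tx": -0.073, "ty": 0.2808, "tz": 0.11, "yaw": 0, "grip": 0.1}
  ]
}}

```text
time: 42.78
tool_pos: [0.4425, -0.2926, 0.1075]
tool_rot: [-3.136, 0.005, 0.118]
contact_force: [0.3, -0.2, 0.0]
opening: 0.0505
```

Call:
{"method": "apply_moves", "body": {
  "plan": [
    {"tx": 0.0, "ty": 0, "tz": 0.0, "yaw": 0, "grip": 0.1},
    {"tx": 0.0, "ty": 0.0, "tz": 0.0, "yaw": 0, "grip": 0.1}
  ]
}}

```text
time: 43.02
tool_pos: [0.4449, -0.2941, 0.1117]
tool_rot: [3.14, -0.001, 0.119]
contact_force: [-0.5, 0.3, 0.4]
opening: 0.0503
```

Run:
```python
from h import *
go(.4450,-.2940,.041)
im,d,c=snap("wrist"); save("w11.png",im); objs(cloud(c,d)-np.r_[OFF,0])
```

```text
shift [ 0.     -0.0002  0.0707] yaw None q6now 0.723580880119616 yawnow 0.11918528818524643 t 43.025
obj 2543 0.07063792862958652 [ 0.5596 -0.3795] 15.313152313232422 [ 78.7267 497.1444]
obj 1502 0.07066697009013048 [ 0.4445 -0.294 ] 14.996966361999512 [264.5186 312.1112]
obj 677 0.07054926756511977 [ 0.4539 -0.3905] 13.905294418334961 [264.7801 468.0052]
```

Call:
{"method": "apply_moves", "body": {
  "plan": [
    {"tx": -0.0002, "ty": 0, "tz": 0.04, "yaw": 0, "grip": 0.1},
    {"tx": -0.0002, "ty": 0, "tz": 0.07, "yaw": 0, "grip": 0.1},
    {"tx": -0.0002, "ty": 0, "tz": 0.07, "yaw": 0, "grip": 0.1},
    {"tx": -0.0002, "ty": 0, "tz": 0.07, "yaw": 0, "grip": 0.1},
    {"tx": -0.0002, "ty": 0, "tz": 0.07, "yaw": 0, "grip": -1},
    {"tx": -0.0002, "ty": 0, "tz": 0.07, "yaw": 0, "grip": -1},
    {"tx": -0.0002, "ty": 0, "tz": 0.07, "yaw": 0, "grip": -1},
    {"tx": -0.0002, "ty": 0, "tz": 0.07, "yaw": 0, "grip": -1}
  ]
}}

```text
time: 44.08
tool_pos: [0.4445, -0.2943, 0.0413]
tool_rot: [3.141, -0.001, 0.119]
contact_force: [-0.7, -0.4, 5.1]
opening: 0.0292
```

Run:
```python
from h import *
s=robot.observe(); print(s["opening"],s["contact_force"],s["tool_pos"])
a=np.radians(14.7+144); print(C+.0825*np.array([np.cos(a),np.sin(a)]))
go(.4590,.0864,.222)
```

```text
0.029151960074025398 [-0.7137 -0.4367  5.0752] [ 0.4445 -0.2943  0.0413]
[0.459  0.0864]
shift [ 0.0597 -0.3761 -0.181 ] yaw None q6now 0.7232556845257551 yawnow 0.11879528916265425 t 44.075
```

Call:
{"method": "apply_moves", "body": {
  "plan": [
    {"tx": 0, "ty": 0, "tz": -0.03, "yaw": 0, "grip": -1},
    {"tx": 0, "ty": 0, "tz": -0.09, "yaw": 0, "grip": -1},
    {"tx": 0, "ty": 0, "tz": -0.15, "yaw": 0, "grip": -1},
    {"tx": 0, "ty": -0.01, "tz": -0.181, "yaw": 0, "grip": -1},
    {"tx": 0.01, "ty": -0.06, "tz": -0.181, "yaw": 0, "grip": -1},
    {"tx": 0.02, "ty": -0.12, "tz": -0.181, "yaw": 0, "grip": -1},
    {"tx": 0.03, "ty": -0.18, "tz": -0.181, "yaw": 0, "grip": -1},
    {"tx": 0.04, "ty": -0.24, "tz": -0.181, "yaw": 0, "grip": -1}
  ]
}}

```text
time: 45.08
tool_pos: [0.455, -0.0491, 0.2216]
tool_rot: [-3.141, 0.0, 0.118]
contact_force: [1.4, -0.3, -0.3]
opening: 0.0287
```

Call:
{"method": "apply_moves", "body": {
  "plan": [
    {"tx": 0.01, "ty": -0.06, "tz": 0, "yaw": 0, "grip": -1},
    {"tx": 0.0195, "ty": -0.12, "tz": 0, "yaw": 0, "grip": -1},
    {"tx": 0.0195, "ty": -0.136, "tz": 0, "yaw": 0, "grip": -1},
    {"tx": 0.0195, "ty": -0.136, "tz": 0, "yaw": 0, "grip": -1},
    {"tx": 0.0195, "ty": -0.136, "tz": 0, "yaw": 0, "grip": -1}
  ]
}}

```text
time: 45.7
tool_pos: [0.4587, 0.0852, 0.2216]
tool_rot: [3.141, 0.0, 0.118]
contact_force: [0.7, -0.9, -1.2]
opening: 0.0292
```

Run:
```python
from h import *
s=robot.observe(); print(s["opening"],s["contact_force"],s["tool_pos"])
p=s["tool_pos"]
im,d,c=snap("wrist"); save("w12.png",im); held(p,cloud(c,d),.041); studs(cloud(c,d)-np.r_[OFF,0])
im,d,c=snap("top"); studs(cloud(c,d));onhub(cloud(c,d));objs(cloud(c,d))
im,d,c=snap("side"); save("s7.png",cv2.resize(im[80:280,200:400],None,fx=3,fy=3))
go(.4590,.0864,.122)
```

```text
0.029192946468016668 [ 0.6542 -0.9128 -1.187 ] [0.4587 0.0852 0.2216]
held tube 1875 [0.0001 0.0014 0.029 ] [0.0301 0.0338 0.012 ]
held foot xmax-.024 1950 -0.000289929779242748 0.00018465461400361816 [0.0374 0.0471 0.0078]
stud 372 [0.6121 0.0775] 15.46849798807036 15.46849798807036
stud 176 [0.5851 0.0009] -48.411677239443165 23.588322760556835
stud 680 [ 0.5828 -0.0169] -57.40973425651138 14.590265743488622
stud 117 [ 0.5663 -0.0099] -65.32367745603186 6.676322543968141
stud 419 [0.5406 0.1387] 86.7203264779072 14.720326477907193
stud 51 [ 0.4977 -0.0052] -121.79489984918094 22.205100150819064
stud 484 [ 0.4817 -0.0107] -128.94170972993382 15.05829027006618
stud 150 [0.4792 0.0072] -139.01723621889332 4.982763781106684
stud 40 [0.6151 0.0775] 14.930020025274041 14.930020025274041
stud 48 [ 0.585  -0.0124] -54.51258462754464 17.48741537245536
stud 40 [0.5409 0.1389] 86.55185435001303 14.55185435001303
stud 16 [ 0.4836 -0.0091] -128.6039681026615 15.396031897338503
onhub 110 [ 0.5808 -0.0131  0.1478] 14.849863003445485 r 0.08271913589417822 zt 0.15186173689671817 size [0.0293 0.0273]
onhub 50 [ 0.4831 -0.0136  0.1494] 17.004749126656137 r 0.08769976536711135 zt 0.15190442770301538 size [0.0271 0.0147]
obj 111 0.07297089309324287 [ 0.5778 -0.4037] 15.241826057434082 [209.937  493.1496]
obj 109 0.07382182663603125 [ 0.4463 -0.3911] 15.466927528381348 [268.7302 488.3492]
shift [ 0.0003 -0.0013  0.0997] yaw None q6now 1.4733257238342627 yawnow 0.11656308088115641 t 45.85
```

View pics/s7.png

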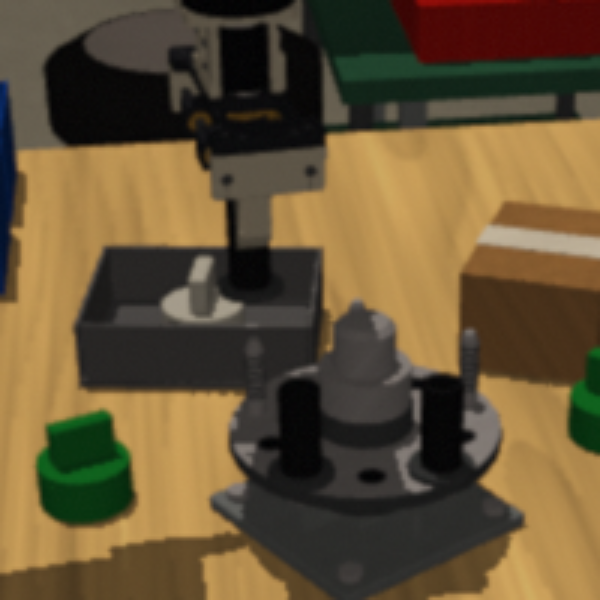

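The knock happened: the last-but-one sleeve moved to (0.578, -0.404) and is still upright. Continue placing D.

Call:
{"method": "apply_moves", "body": {
  "plan": [
    {"tx": 0.0004, "ty": -0.0005, "tz": 0.02, "yaw": 0, "grip": -1},
    {"tx": 0.0004, "ty": -0.0005, "tz": 0.035, "yaw": 0, "grip": -1},
    {"tx": 0.0004, "ty": -0.0005, "tz": 0.042, "yaw": 0, "grip": -1},
    {"tx": 0.0004, "ty": -0.0005, "tz": 0.05, "yaw": 0, "grip": -1},
    {"tx": 0.0004, "ty": -0.0005, "tz": 0.05, "yaw": 0, "grip": -1}
  ]
}}

```text
time: 46.48
tool_pos: [0.4589, 0.0868, 0.1715]
tool_rot: [-3.141, 0.001, 0.118]
contact_force: [-0.1, -0.4, -1.2]
opening: 0.0293
```

Run:
```python
from h import *
s=robot.observe(); print(s["opening"],s["contact_force"],s["tool_pos"])
go(.459,.0864,.121)
```

```text
0.029273872256469206 [-0.1359 -0.3598 -1.2024] [0.4589 0.0868 0.1715]
shift [0.0001 0.0004 0.0505] yaw None q6now 1.4748836258204627 yawnow 0.11840538697141656 t 46.475
```

Call:
{"method": "apply_moves", "body": {
  "plan": [
    {"tx": 0, "ty": 0.0003, "tz": 0.01, "yaw": 0, "grip": -1},
    {"tx": 0, "ty": 0.0003, "tz": 0.025, "yaw": 0, "grip": -1},
    {"tx": 0, "ty": 0.0003, "tz": 0.04, "yaw": 0, "grip": -1},
    {"tx": 0, "ty": 0.0003, "tz": 0.05, "yaw": 0, "grip": -1},
    {"tx": 0, "ty": 0.0003, "tz": 0.052, "yaw": 0, "grip": -1},
    {"tx": 0, "ty": 0.0003, "tz": 0.052, "yaw": 0, "grip": -1}
  ]
}}

```text
time: 47.22
tool_pos: [0.4592, 0.0867, 0.1205]
tool_rot: [3.142, -0.001, 0.119]
contact_force: [-2.4, -0.8, 8.1]
opening: 0.0292
```

Call:
{"method": "apply_moves", "body": {
  "plan": [
    {"tx": 0, "ty": 0, "tz": 0, "yaw": 0, "grip": 0.1},
    {"tx": 0, "ty": 0, "tz": 0, "yaw": 0, "grip": 0.1},
    {"tx": 0, "ty": 0, "tz": 0, "yaw": 0, "grip": 0.1},
    {"tx": 0, "ty": 0, "tz": -0.04, "yaw": 0, "grip": 0.1},
    {"tx": 0, "ty": 0, "tz": -0.09, "yaw": 0, "grip": 0.1},
    {"tx": 0, "ty": 0, "tz": -0.1, "yaw": 0, "grip": 0.1}
  ]
}}

```text
time: 47.98
tool_pos: [0.4606, 0.0868, 0.2227]
tool_rot: [3.141, -0.006, 0.119]
contact_force: [-0.8, -0.9, -0.3]
opening: 0.0505
```

Run:
```python
from h import *
s=robot.observe(); print(s["opening"],s["contact_force"],s["tool_pos"])
im,d,c=snap("wrist"); save("w13.png",im); onhub(cloud(c,d)-np.r_[OFF,0])
im,d,c=snap("top"); onhub(cloud(c,d));studs(cloud(c,d)); objs(cloud(c,d))
go(.4463,-.3913,.222)
```

```text
0.05045492833724871 [-0.8429 -0.8733 -0.3424] [0.4606 0.0868 0.2227]
onhub 1747 [ 0.5796 -0.0118  0.1455] 14.684118481762255 r 0.08098121014294696 zt 0.14976673039764696 size [0.0294 0.0295]
onhub 1267 [ 0.4829 -0.0057  0.1457] 13.52503954564392 r 0.08163764314443091 zt 0.149950542969267 size [0.0292 0.0296]
onhub 1071 [0.4584 0.0873 0.1459] 14.253094316170206 r 0.08345029679886624 zt 0.1499824219476614 size [0.0294 0.0291]
onhub 107 [ 0.5792 -0.0131  0.1488] 13.909146378366898 r 0.08191955150722634 zt 0.15231226307136309 size [0.028  0.0273]
onhub 52 [ 0.4831 -0.0126  0.149 ] 16.58114115473927 r 0.08683739123762135 zt 0.15269590893716906 size [0.0271 0.0168]
stud 39 [0.6147 0.0776] 15.088236990763683 15.088236990763683
stud 48 [ 0.5826 -0.014 ] -56.46998156371163 15.530018436288373
stud 38 [0.5408 0.1385] 86.59403469116354 14.594034691163543
stud 23 [ 0.4836 -0.0086] -128.8245387619825 15.175461238017505
obj 113 0.0736693600796517 [ 0.5779 -0.4045] 15.23241901397705 [209.9839 493.129 ]
obj 113 0.07358056739171173 [ 0.4462 -0.3911] 15.106724739074707 [268.6591 488.2197]
shift [-0.0697  0.4731 -0.0017] yaw None q6now 1.4743294270765015 yawnow 0.1188286775776537 t 48.075
```

View pics/w13.png

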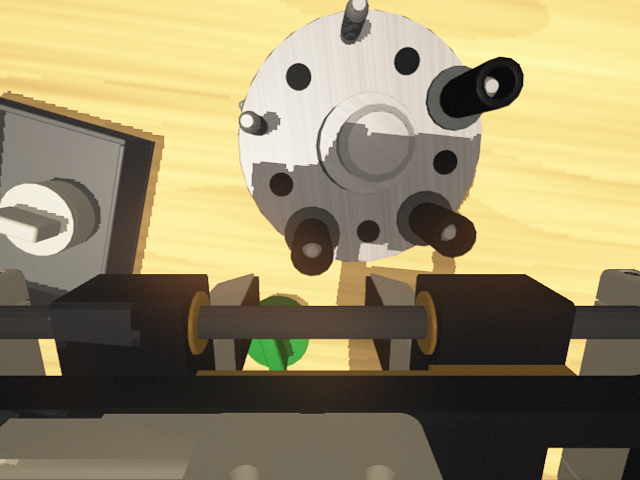

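Three sleeves are seated. Next is sleeve E (0.446, -0.391).

Call:
{"method": "apply_moves", "body": {
  "plan": [
    {"tx": -0.07, "ty": 0.473, "tz": 0, "yaw": 0, "grip": 0.1},
    {"tx": -0.07, "ty": 0.473, "tz": 0, "yaw": 0, "grip": 0.1},
    {"tx": -0.07, "ty": 0.473, "tz": 0, "yaw": 0, "grip": 0.1},
    {"tx": -0.07, "ty": 0.473, "tz": 0, "yaw": 0, "grip": 0.1},
    {"tx": -0.07, "ty": 0.473, "tz": 0, "yaw": 0, "grip": 0.1},
    {"tx": -0.07, "ty": 0.473, "tz": 0, "yaw": 0, "grip": 0.1},
    {"tx": -0.07, "ty": 0.473, "tz": 0, "yaw": 0, "grip": 0.1},
    {"tx": -0.07, "ty": 0.473, "tz": 0, "yaw": 0, "grip": 0.1}
  ]
}}

```text
time: 49.08
tool_pos: [0.4443, -0.3935, 0.2169]
tool_rot: [-3.139, 0.002, 0.117]
contact_force: [0.7, -0.2, -0.2]
opening: 0.0507
```

Run:
```python
from h import *
go(.4463,-.3912,.11)
```

```text
shift [ 0.0025 -0.0017  0.1069] yaw None q6now 0.6001253259954531 yawnow 0.11679631519522271 t 49.075
```

Call:
{"method": "apply_moves", "body": {
  "plan": [
    {"tx": 0, "ty": 0, "tz": 0.05, "yaw": 0, "grip": 0.1},
    {"tx": 0, "ty": 0, "tz": 0.107, "yaw": 0, "grip": 0.1},
    {"tx": 0, "ty": 0, "tz": 0.107, "yaw": 0, "grip": 0.1},
    {"tx": 0, "ty": 0, "tz": 0.107, "yaw": 0, "grip": 0.1}
  ]
}}

```text
time: 49.58
tool_pos: [0.4461, -0.3917, 0.1136]
tool_rot: [3.141, -0.001, 0.119]
contact_force: [0.2, 0.1, 0.3]
opening: 0.0503
```

Run:
```python
from h import *
go(.4463,-.3912,.041)
im,d,c=snap("wrist"); save("w14.png",im); objs(cloud(c,d)-np.r_[OFF,0])
```

```text
shift [ 0.0002 -0.0005  0.0726] yaw None q6now 0.6021189215880394 yawnow 0.11897853516954027 t 49.575
obj 2105 0.07184930807947006 [ 0.5767 -0.4048] 14.910666465759277 [ 27.8443 366.6407]
obj 1473 0.07171691122424691 [ 0.4468 -0.3926] 15.056221008300781 [262.6396 313.2804]
```

Call:
{"method": "apply_moves", "body": {
  "plan": [
    {"tx": 0.0002, "ty": 0, "tz": 0.04, "yaw": 0, "grip": 0.1},
    {"tx": 0.0002, "ty": 0, "tz": 0.072, "yaw": 0, "grip": 0.1},
    {"tx": 0.0002, "ty": 0, "tz": 0.072, "yaw": 0, "grip": 0.1},
    {"tx": 0.0002, "ty": 0, "tz": 0.072, "yaw": 0, "grip": 0.1},
    {"tx": 0.0002, "ty": 0, "tz": 0.072, "yaw": 0, "grip": -1},
    {"tx": 0.0002, "ty": 0, "tz": 0.072, "yaw": 0, "grip": -1},
    {"tx": 0.0002, "ty": 0, "tz": 0.072, "yaw": 0, "grip": -1},
    {"tx": 0.0002, "ty": 0, "tz": 0.072, "yaw": 0, "grip": -1}
  ]
}}

```text
time: 50.62
tool_pos: [0.4461, -0.3916, 0.0414]
tool_rot: [3.141, -0.001, 0.119]
contact_force: [-0.7, 0.7, 4.8]
opening: 0.0283
```

Run:
```python
from h import *
s=robot.observe(); print(s["opening"],s["contact_force"],s["tool_pos"])
for k in (0,1):
    a=np.radians(14.7+72*k); print(C+.0825*np.array([np.cos(a),np.sin(a)]))
go(.6157,.0773,.222)
```

```text
0.02831310849321152 [-0.695   0.7184  4.8296] [ 0.4461 -0.3916  0.0414]
[0.6157 0.0773]
[0.5406 0.1388]
shift [ 0.2241 -0.4453 -0.1809] yaw None q6now 0.6023829107866008 yawnow 0.11880326624093018 t 50.625
```

Call:
{"method": "apply_moves", "body": {
  "plan": [
    {"tx": 0, "ty": 0, "tz": -0.03, "yaw": 0, "grip": -1},
    {"tx": 0, "ty": 0, "tz": -0.09, "yaw": 0, "grip": -1},
    {"tx": 0, "ty": 0, "tz": -0.15, "yaw": 0, "grip": -1},
    {"tx": 0, "ty": 0, "tz": -0.185, "yaw": 0, "grip": -1},
    {"tx": 0.024, "ty": -0.048, "tz": -0.185, "yaw": 0, "grip": -1},
    {"tx": 0.05, "ty": -0.1, "tz": -0.185, "yaw": 0, "grip": -1},
    {"tx": 0.076, "ty": -0.152, "tz": -0.185, "yaw": 0, "grip": -1},
    {"tx": 0.1, "ty": -0.2, "tz": -0.185, "yaw": 0, "grip": -1}
  ]
}}

```text
time: 51.62
tool_pos: [0.5215, -0.1787, 0.2254]
tool_rot: [-3.141, 0.0, 0.119]
contact_force: [0.8, 0.3, -1.3]
opening: 0.0282
```

Call:
{"method": "apply_moves", "body": {
  "plan": [
    {"tx": 0.026, "ty": -0.052, "tz": 0, "yaw": 0, "grip": -1},
    {"tx": 0.052, "ty": -0.104, "tz": 0, "yaw": 0, "grip": -1},
    {"tx": 0.078, "ty": -0.156, "tz": 0, "yaw": 0, "grip": -1},
    {"tx": 0.104, "ty": -0.208, "tz": 0, "yaw": 0, "grip": -1},
    {"tx": 0.124, "ty": -0.245, "tz": 0, "yaw": 0, "grip": -1},
    {"tx": 0.124, "ty": -0.245, "tz": 0, "yaw": 0, "grip": -1},
    {"tx": 0.124, "ty": -0.245, "tz": 0, "yaw": 0, "grip": -1},
    {"tx": 0.124, "ty": -0.245, "tz": 0, "yaw": 0, "grip": -1}
  ]
}}

```text
time: 52.62
tool_pos: [0.6152, 0.0759, 0.2257]
tool_rot: [3.141, 0.0, 0.117]
contact_force: [-0.1, 0.5, 0.2]
opening: 0.0284
```

Run:
```python
from h import *
s=robot.observe(); print(s["opening"],s["contact_force"],s["tool_pos"])
p=s["tool_pos"]
im,d,c=snap("wrist"); save("w15.png",im); held(p,cloud(c,d),.041); studs(cloud(c,d)-np.r_[OFF,0])
im,d,c=snap("top"); studs(cloud(c,d));onhub(cloud(c,d));objs(cloud(c,d))
im,d,c=snap("side"); save("s8.png",cv2.resize(im[80:280,200:400],None,fx=3,fy=3))
go(.6157,.0773,.122)
```

```text
0.02844291827186142 [-0.108   0.477   0.2179] [0.6152 0.0759 0.2257]
held tube 1878 [0.0003 0.0014 0.029 ] [0.03   0.0338 0.0119]
held foot xmax-.024 1922 -0.0005590197932581198 0.0004399356288671691 [0.0345 0.0472 0.009 ]
stud 49 [ 0.5832 -0.0131] -55.74667753494222 16.253322465057778
stud 38 [0.5407 0.1389] 86.70347099969058 14.70347099969058
stud 38 [ 0.483  -0.0067] -129.93721763905992 14.062782360940076
onhub 105 [ 0.5795 -0.0131  0.1481] 14.127787118817189 r 0.08204072315950713 zt 0.15190289067244866 size [0.0275 0.0273]
onhub 97 [ 0.4831 -0.0074  0.1498] 14.406583375274124 r 0.08279456479746605 zt 0.15237781344746312 size [0.0272 0.0272]
obj 112 0.07350146039377026 [ 0.578  -0.4029] 15.422478675842285 [210.     493.0635]
shift [ 0.0005 -0.0011  0.1039] yaw None q6now 1.453035169542425 yawnow 0.1172669083957294 t 52.775
```

View pics/s8.png

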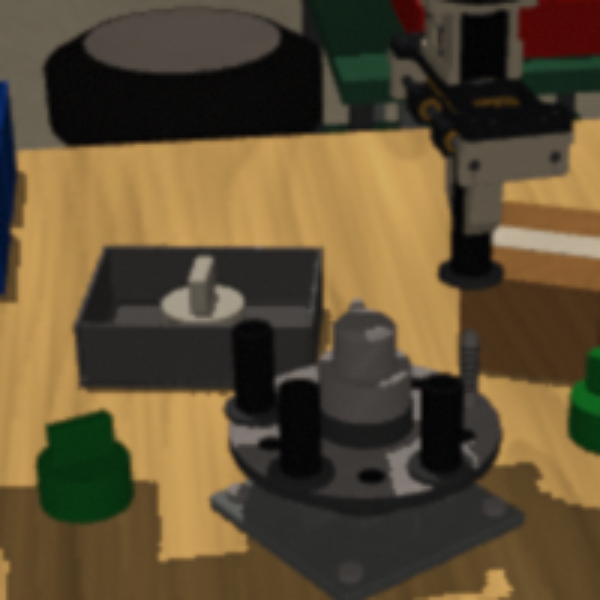

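Call:
{"method": "apply_moves", "body": {
  "plan": [
    {"tx": 0.0007, "ty": -0.0005, "tz": 0.02, "yaw": 0, "grip": -1},
    {"tx": 0.0007, "ty": -0.0005, "tz": 0.038, "yaw": 0, "grip": -1},
    {"tx": 0.0007, "ty": -0.0005, "tz": 0.046, "yaw": 0, "grip": -1},
    {"tx": 0.0007, "ty": -0.0005, "tz": 0.054, "yaw": 0, "grip": -1},
    {"tx": 0.0007, "ty": -0.0005, "tz": 0.054, "yaw": 0, "grip": -1}
  ]
}}

```text
time: 53.4
tool_pos: [0.616, 0.0776, 0.1715]
tool_rot: [-3.141, 0.0, 0.119]
contact_force: [-0.6, -0.2, -0.6]
opening: 0.0287
```

Run:
```python
from h import *
s=robot.observe(); print(s["opening"],s["contact_force"],s["tool_pos"])
go(.616,.0773,.121)
```

```text
0.02867658145765209 [-0.5574 -0.1535 -0.557 ] [0.616  0.0776 0.1715]
shift [0.     0.0004 0.0505] yaw None q6now 1.4541242974089716 yawnow 0.11860523240085796 t 53.4
```

Call:
{"method": "apply_moves", "body": {
  "plan": [
    {"tx": 0, "ty": 0.0003, "tz": 0.01, "yaw": 0, "grip": -1},
    {"tx": 0, "ty": 0.0003, "tz": 0.025, "yaw": 0, "grip": -1},
    {"tx": 0, "ty": 0.0003, "tz": 0.04, "yaw": 0, "grip": -1},
    {"tx": 0, "ty": 0.0003, "tz": 0.05, "yaw": 0, "grip": -1},
    {"tx": 0, "ty": 0.0003, "tz": 0.052, "yaw": 0, "grip": -1},
    {"tx": 0, "ty": 0.0003, "tz": 0.052, "yaw": 0, "grip": -1}
  ]
}}

```text
time: 54.15
tool_pos: [0.6161, 0.0774, 0.1201]
tool_rot: [3.141, -0.0, 0.119]
contact_force: [-2.3, 0.2, 5.0]
opening: 0.0287
```

Call:
{"method": "apply_moves", "body": {
  "plan": [
    {"tx": 0, "ty": 0, "tz": 0, "yaw": 0, "grip": 0.1},
    {"tx": 0, "ty": 0, "tz": 0, "yaw": 0, "grip": 0.1},
    {"tx": 0, "ty": 0, "tz": 0, "yaw": 0, "grip": 0.1},
    {"tx": 0, "ty": 0, "tz": -0.04, "yaw": 0, "grip": 0.1},
    {"tx": 0, "ty": 0, "tz": -0.09, "yaw": 0, "grip": 0.1},
    {"tx": 0, "ty": 0, "tz": -0.1, "yaw": 0, "grip": 0.1}
  ]
}}

```text
time: 54.9
tool_pos: [0.6178, 0.0775, 0.2237]
tool_rot: [3.141, -0.007, 0.119]
contact_force: [0.1, 0.3, -0.7]
opening: 0.0503
```

Run:
```python
from h import *
s=robot.observe(); print(s["opening"],s["contact_force"],s["tool_pos"])
im,d,c=snap("wrist"); save("w16.png",im); onhub(cloud(c,d)-np.r_[OFF,0])
im,d,c=snap("top"); onhub(cloud(c,d));studs(cloud(c,d)); objs(cloud(c,d))
go(.5778,-.4035,.222)
```

```text
0.05025109321896579 [ 0.0673  0.2935 -0.7016] [0.6178 0.0775 0.2237]
onhub 1065 [0.615  0.0779 0.1456] 15.213979260835568 r 0.08195181316705029 zt 0.14977095000342572 size [0.0297 0.0291]
onhub 107 [ 0.5795 -0.0131  0.1486] 14.10142702993081 r 0.08208304389534045 zt 0.15217309134985618 size [0.0274 0.0274]
onhub 107 [ 0.4831 -0.0074  0.1476] 14.405635759120827 r 0.08280332186449275 zt 0.15177676321506603 size [0.0272 0.0271]
stud 44 [ 0.5806 -0.0131] -57.246670260576195 14.753329739423805
stud 38 [0.5407 0.1393] 86.68789920297618 14.687899202976183
stud 39 [ 0.4853 -0.0058] -129.14037934097496 14.85962065902504
obj 113 0.07281102967684823 [ 0.5778 -0.4033] 15.115727424621582 [210.0376 493.015 ]
shift [-0.0955  0.473  -0.0013] yaw None q6now 1.4536519907913774 yawnow 0.11882812618155913 t 55.0
```

View pics/w16.png

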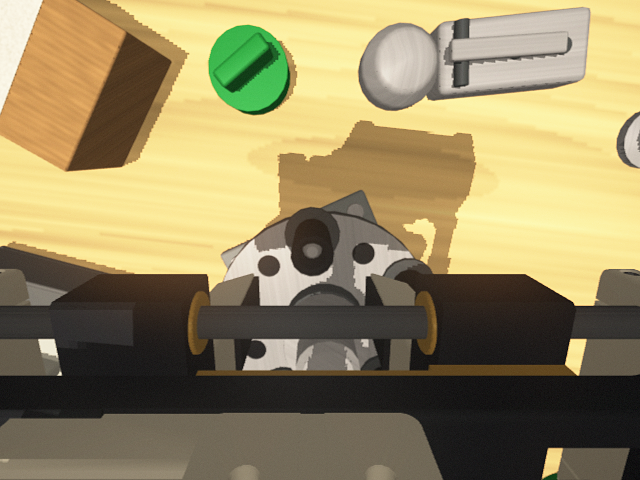

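Four are seated. Last sleeve, at (0.578, -0.4035).

Call:
{"method": "apply_moves", "body": {
  "plan": [
    {"tx": -0.0955, "ty": 0.473, "tz": 0, "yaw": 0, "grip": 0.1},
    {"tx": -0.0955, "ty": 0.473, "tz": 0, "yaw": 0, "grip": 0.1},
    {"tx": -0.0955, "ty": 0.473, "tz": 0, "yaw": 0, "grip": 0.1},
    {"tx": -0.0955, "ty": 0.473, "tz": 0, "yaw": 0, "grip": 0.1},
    {"tx": -0.0955, "ty": 0.473, "tz": 0, "yaw": 0, "grip": 0.1},
    {"tx": -0.0955, "ty": 0.473, "tz": 0, "yaw": 0, "grip": 0.1},
    {"tx": -0.0955, "ty": 0.473, "tz": 0, "yaw": 0, "grip": 0.1},
    {"tx": -0.0955, "ty": 0.473, "tz": 0, "yaw": 0, "grip": 0.1}
  ]
}}

```text
time: 56.0
tool_pos: [0.5759, -0.4059, 0.2168]
tool_rot: [-3.139, 0.003, 0.117]
contact_force: [-0.0, 0.0, -0.5]
opening: 0.0504
```

Call:
{"method": "apply_moves", "body": {
  "plan": [
    {"tx": 0, "ty": 0, "tz": 0.05, "yaw": 0, "grip": 0.1},
    {"tx": 0, "ty": 0, "tz": 0.107, "yaw": 0, "grip": 0.1},
    {"tx": 0, "ty": 0, "tz": 0.107, "yaw": 0, "grip": 0.1},
    {"tx": 0, "ty": 0, "tz": 0.107, "yaw": 0, "grip": 0.1}
  ]
}}

```text
time: 56.5
tool_pos: [0.578, -0.4039, 0.1139]
tool_rot: [3.141, -0.001, 0.119]
contact_force: [0.7, 0.6, 0.8]
opening: 0.0503
```

Run:
```python
from h import *
go(.5778,-.4034,.041)
im,d,c=snap("wrist"); save("w17.png",im); objs(cloud(c,d)-np.r_[OFF,0])
```

```text
shift [-0.0002 -0.0006  0.0729] yaw None q6now 0.7332508969982835 yawnow 0.11901020732088052 t 56.5
obj 1465 0.07194233036066085 [ 0.5797 -0.4048] 14.860550880432129 [261.0964 313.2353]
```

Call:
{"method": "apply_moves", "body": {
  "plan": [
    {"tx": 0.0004, "ty": 0, "tz": 0.04, "yaw": 0, "grip": 0.1},
    {"tx": 0.0004, "ty": 0, "tz": 0.072, "yaw": 0, "grip": 0.1},
    {"tx": 0.0004, "ty": 0, "tz": 0.072, "yaw": 0, "grip": 0.1},
    {"tx": 0.0004, "ty": 0, "tz": 0.072, "yaw": 0, "grip": 0.1},
    {"tx": 0.0004, "ty": 0, "tz": 0.072, "yaw": 0, "grip": -1},
    {"tx": 0.0004, "ty": 0, "tz": 0.072, "yaw": 0, "grip": -1},
    {"tx": 0.0004, "ty": 0, "tz": 0.072, "yaw": 0, "grip": -1},
    {"tx": 0.0004, "ty": 0, "tz": 0.072, "yaw": 0, "grip": -1}
  ]
}}

```text
time: 57.55
tool_pos: [0.5782, -0.4038, 0.0417]
tool_rot: [3.14, -0.001, 0.119]
contact_force: [-0.0, -0.1, 5.5]
opening: 0.0301
```

Run:
```python
from h import *
s=robot.observe(); print(s["opening"],s["contact_force"],s["tool_pos"])
go(.5406,.1388,.232)
```

```text
0.030071222647995905 [-0.0021 -0.1416  5.5358] [ 0.5782 -0.4038  0.0417]
shift [ 0.0272 -0.5431 -0.1909] yaw None q6now 0.7336666966085883 yawnow 0.11878520145289517 t 57.55
```

Call:
{"method": "apply_moves", "body": {
  "plan": [
    {"tx": 0, "ty": 0, "tz": -0.03, "yaw": 0, "grip": -1},
    {"tx": 0, "ty": 0, "tz": -0.09, "yaw": 0, "grip": -1},
    {"tx": 0, "ty": 0, "tz": -0.15, "yaw": 0, "grip": -1},
    {"tx": 0, "ty": 0, "tz": -0.2, "yaw": 0, "grip": -1},
    {"tx": 0.003, "ty": -0.055, "tz": -0.2, "yaw": 0, "grip": -1},
    {"tx": 0.006, "ty": -0.113, "tz": -0.2, "yaw": 0, "grip": -1},
    {"tx": 0.009, "ty": -0.171, "tz": -0.2, "yaw": 0, "grip": -1},
    {"tx": 0.012, "ty": -0.23, "tz": -0.2, "yaw": 0, "grip": -1}
  ]
}}

```text
time: 58.55
tool_pos: [0.5618, -0.1718, 0.2403]
tool_rot: [-3.141, 0.001, 0.118]
contact_force: [0.6, 0.2, -0.9]
opening: 0.0302
```

Call:
{"method": "apply_moves", "body": {
  "plan": [
    {"tx": 0.003, "ty": -0.058, "tz": 0, "yaw": 0, "grip": -1},
    {"tx": 0.006, "ty": -0.116, "tz": 0, "yaw": 0, "grip": -1},
    {"tx": 0.009, "ty": -0.174, "tz": 0, "yaw": 0, "grip": -1},
    {"tx": 0.012, "ty": -0.232, "tz": 0, "yaw": 0, "grip": -1},
    {"tx": 0.015, "ty": -0.285, "tz": 0, "yaw": 0, "grip": -1},
    {"tx": 0.0152, "ty": -0.313, "tz": 0, "yaw": 0, "grip": -1},
    {"tx": 0.0152, "ty": -0.313, "tz": 0, "yaw": 0, "grip": -1},
    {"tx": 0.0152, "ty": -0.313, "tz": 0, "yaw": 0, "grip": -1}
  ]
}}

```text
time: 59.55
tool_pos: [0.5404, 0.1383, 0.2405]
tool_rot: [3.141, 0.0, 0.119]
contact_force: [0.0, -1.0, 0.0]
opening: 0.0301
```

Run:
```python
from h import *
s=robot.observe(); print(s["opening"],s["contact_force"],s["tool_pos"])
p=s["tool_pos"]
im,d,c=snap("wrist"); save("w18.png",im); held(p,cloud(c,d),.0415)
im,d,c=snap("top"); studs(cloud(c,d));onhub(cloud(c,d));objs(cloud(c,d))
im,d,c=snap("side"); save("s9.png",cv2.resize(im[80:280,200:400],None,fx=3,fy=3))
go(.5406,.1388,.122)
```

```text
0.030057831742487807 [ 0.0425 -0.9717  0.0332] [0.5404 0.1383 0.2405]
held tube 1845 [0.0007 0.0012 0.0285] [0.0304 0.0345 0.012 ]
held foot xmax-.024 2007 0.000496633630875265 -0.0001541723737107925 [0.0392 0.0472 0.008 ]
stud 26 [0.6187 0.0795] 15.604964963366541 15.604964963366541
stud 47 [ 0.5823 -0.0124] -56.03089126274165 15.969108737258352
stud 37 [ 0.4839 -0.007 ] -129.3436016100624 14.656398389937607
stud 48 [0.4574 0.0865] 158.98729172293193 14.987291722931928
onhub 58 [0.6208 0.0772 0.1476] 13.752906865371454 r 0.08738260897461222 zt 0.1519736522893659 size [0.0151 0.0273]
onhub 106 [ 0.5796 -0.0131  0.1476] 14.13538150824796 r 0.08211997850454854 zt 0.15184342970864775 size [0.027  0.0274]
onhub 102 [ 0.4831 -0.0074  0.1496] 14.398818496779967 r 0.08283028319732333 zt 0.15231754293870947 size [0.0271 0.0271]
onhub 106 [0.4587 0.0861 0.1478] 14.956126757476 r 0.08276940033706044 zt 0.15153621803050374 size [0.0291 0.0275]
shift [ 0.0002 -0.0011  0.1186] yaw None q6now 1.5658687324772502 yawnow 0.11706002166004481 t 59.7
```

View pics/s9.png

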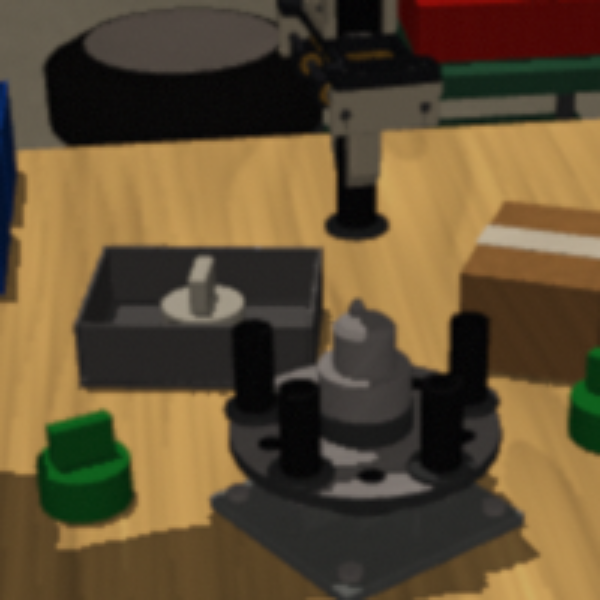

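Call:
{"method": "apply_moves", "body": {
  "plan": [
    {"tx": 0.0002, "ty": -0.0005, "tz": 0.025, "yaw": 0, "grip": -1},
    {"tx": 0.0002, "ty": -0.0005, "tz": 0.05, "yaw": 0, "grip": -1},
    {"tx": 0.0002, "ty": -0.0005, "tz": 0.06, "yaw": 0, "grip": -1},
    {"tx": 0.0002, "ty": -0.0005, "tz": 0.068, "yaw": 0, "grip": -1},
    {"tx": 0.0002, "ty": -0.0005, "tz": 0.068, "yaw": 0, "grip": -1}
  ]
}}

```text
time: 60.32
tool_pos: [0.5407, 0.1392, 0.1728]
tool_rot: [-3.142, -0.0, 0.118]
contact_force: [-0.2, 0.0, -0.4]
opening: 0.0298
```

Run:
```python
from h import *
s=robot.observe(); print(s["opening"],s["contact_force"],s["tool_pos"])
go(.5404,.1388,.121)
```

```text
0.029767809782373054 [-0.2366  0.0022 -0.3536] [0.5407 0.1392 0.1728]
shift [-0.0003  0.0004  0.0518] yaw None q6now 1.5670560949629244 yawnow 0.1184565947657823 t 60.325
```

Call:
{"method": "apply_moves", "body": {
  "plan": [
    {"tx": -0.0003, "ty": 0.0003, "tz": 0.01, "yaw": 0, "grip": -1},
    {"tx": -0.0003, "ty": 0.0003, "tz": 0.025, "yaw": 0, "grip": -1},
    {"tx": -0.0003, "ty": 0.0003, "tz": 0.04, "yaw": 0, "grip": -1},
    {"tx": -0.0003, "ty": 0.0003, "tz": 0.05, "yaw": 0, "grip": -1},
    {"tx": -0.0003, "ty": 0.0003, "tz": 0.053, "yaw": 0, "grip": -1},
    {"tx": -0.0003, "ty": 0.0003, "tz": 0.053, "yaw": 0, "grip": -1}
  ]
}}

```text
time: 61.08
tool_pos: [0.5414, 0.1386, 0.1208]
tool_rot: [3.141, -0.003, 0.119]
contact_force: [0.2, -2.8, 8.2]
opening: 0.03
```

Call:
{"method": "apply_moves", "body": {
  "plan": [
    {"tx": 0, "ty": 0, "tz": 0, "yaw": 0, "grip": 0.1},
    {"tx": 0, "ty": 0, "tz": 0, "yaw": 0, "grip": 0.1},
    {"tx": 0, "ty": 0, "tz": 0, "yaw": 0, "grip": 0.1},
    {"tx": 0, "ty": 0, "tz": -0.04, "yaw": 0, "grip": 0.1},
    {"tx": 0, "ty": 0, "tz": -0.1, "yaw": 0, "grip": 0.1},
    {"tx": 0, "ty": 0, "tz": -0.13, "yaw": 0, "grip": 0.1}
  ]
}}

```text
time: 61.82
tool_pos: [0.5412, 0.1393, 0.2529]
tool_rot: [-3.141, -0.004, 0.119]
contact_force: [0.1, -1.5, -0.1]
opening: 0.0504
```

Run:
```python
from h import *
s=robot.observe(); print(s["opening"],s["contact_force"],s["tool_pos"])
im,d,c=snap("wrist"); save("w19.png",im); onhub(cloud(c,d)-np.r_[OFF,0])
go(.43,.40,.25)
```

```text
0.05042525896015566 [ 0.0927 -1.4592 -0.0618] [0.5412 0.1393 0.2529]
onhub 1277 [0.6171 0.0771 0.1476] 14.295311296098566 r 0.08374462624995298 zt 0.15385794815197584 size [0.0296 0.0297]
onhub 1404 [ 0.581  -0.0122  0.1476] 15.341119716211445 r 0.08209042459966695 zt 0.15359079088219793 size [0.0293 0.0298]
onhub 1041 [0.5434 0.1394 0.1475] 12.83558762828082 r 0.08331543781039237 zt 0.15361882471292296 size [0.0293 0.0291]
onhub 450 [0.4556 0.09   0.1473] 13.276352842968947 r 0.08706956472252195 zt 0.1532334960752235 size [0.0186 0.0267]
shift [-0.0806 -0.272   0.0054] yaw None q6now 1.5665755492715978 yawnow 0.11897093619524712 t 61.875
```

View pics/w19.png

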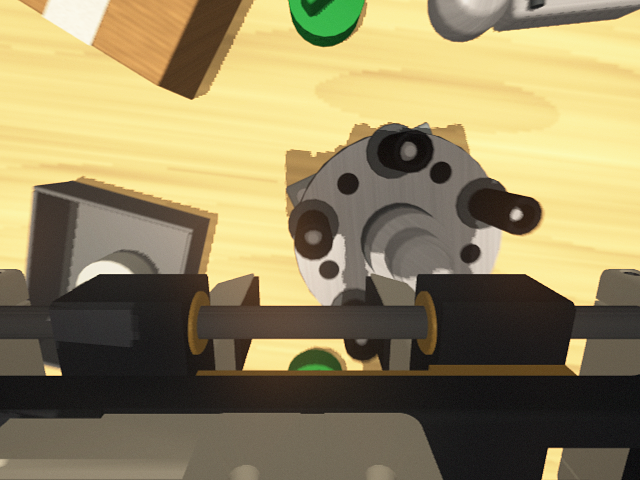

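All seem seated. Move the arm clear and make the final checks.

Call:
{"method": "apply_moves", "body": {
  "plan": [
    {"tx": -0.2, "ty": -0.3, "tz": 0, "yaw": 0, "grip": 0.1},
    {"tx": -0.2, "ty": -0.3, "tz": 0, "yaw": 0, "grip": 0.1},
    {"tx": -0.2, "ty": -0.3, "tz": 0, "yaw": 0, "grip": 0.1},
    {"tx": -0.2, "ty": -0.3, "tz": 0, "yaw": 0, "grip": 0.1},
    {"tx": -0.2, "ty": -0.3, "tz": 0, "yaw": 0, "grip": 0.1},
    {"tx": -0.2, "ty": -0.3, "tz": 0, "yaw": 0, "grip": 0.1},
    {"tx": -0.2, "ty": -0.3, "tz": 0, "yaw": 0, "grip": 0.1},
    {"tx": -0.2, "ty": -0.3, "tz": 0, "yaw": 0, "grip": 0.1}
  ]
}}

```text
time: 62.88
tool_pos: [0.3063, 0.4129, 0.2494]
tool_rot: [3.141, 0.0, 0.119]
contact_force: [-0.4, -0.2, 0.2]
opening: 0.0505
```

Run:
```python
from h import *
im,d,c=snap("top"); save("tf.png",im); W=cloud(c,d); onhub(W); studs(W); objs(W); cap(W); print("cap target cam",C-OFF)
x,y,z=W[...,0],W[...,1],W[...,2]
m=(np.hypot(x-.4293,y-.35)<.06)&(z>.06)&(z<.1); print("cover bar",m.sum(),W[m].mean(0),W[m][:,2].max())
for n in ("coupler","towball","carton"):
    r=robot.outline_of(n,"top")[0]; w=W[r["region"]]; print(n,r["confidence"],np.round(r["pixel"]))
im,d,c=snap("side"); save("sf.png",cv2.resize(im[80:280,200:440],None,fx=3,fy=3))
# sleeve foot heights from side: flange level rings
s=robot.observe(); print(s["contact_force"],s["time"],s["tool_pos"])
```

```text
onhub 107 [0.616  0.0762 0.1486] 13.883671680196567 r 0.08246606363329448 zt 0.15258305884503237 size [0.03   0.0295]
onhub 106 [ 0.5794 -0.0131  0.1478] 14.01079033316627 r 0.08198957114340465 zt 0.15191134657415856 size [0.0278 0.0273]
onhub 116 [0.5408 0.1383 0.1472] 14.568311610418931 r 0.08201859630319665 zt 0.15159584473706444 size [0.0275 0.0289]
onhub 101 [ 0.4831 -0.0053  0.1481] 13.453825630639187 r 0.08122237842401696 zt 0.15235411592225998 size [0.0272 0.0272]
onhub 106 [0.4597 0.0882 0.1493] 13.335500237185869 r 0.08261416548834113 zt 0.1524831918923974 size [0.027  0.0279]
stud 51 [0.6166 0.0777] 14.76538364389836 14.76538364389836
stud 41 [ 0.5806 -0.013 ] -57.21332830993823 14.786671690061773
stud 49 [0.5433 0.1413] 84.98708074869008 12.987080748690076
stud 40 [ 0.4839 -0.0077] -129.03260570051003 14.967394299489968
stud 48 [0.4588 0.0894] 156.8215151746165 12.821515174616508
stud 11 [0.4587 0.075 ] 166.4699044213475 22.469904421347508
cap 381 ztop 0.1680705425179555 [0.5343 0.0549 0.1606]
cap target cam [0.5338 0.0543]
cover bar 175 [0.4287 0.3493 0.0731] 0.07948155578318265
coupler 0.74 [127. 334.]
towball 0.93 [146. 425.]
carton 0.69 [140. 175.]
[ 0.2522 -0.0168  0.205 ] 63.125 [0.307  0.4125 0.2497]
```

View pics/tf.png

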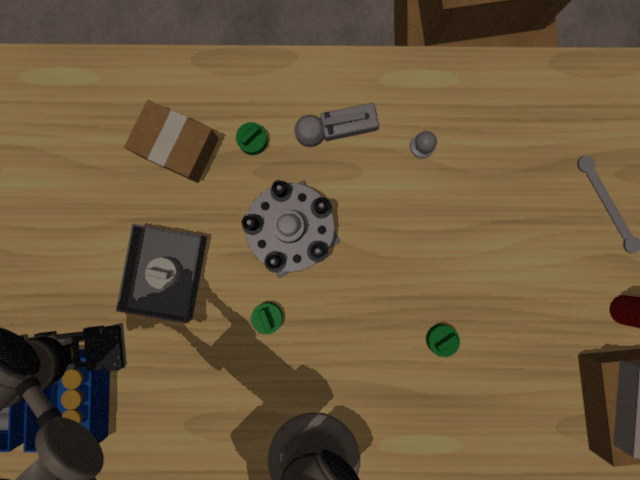

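View pics/sf.png

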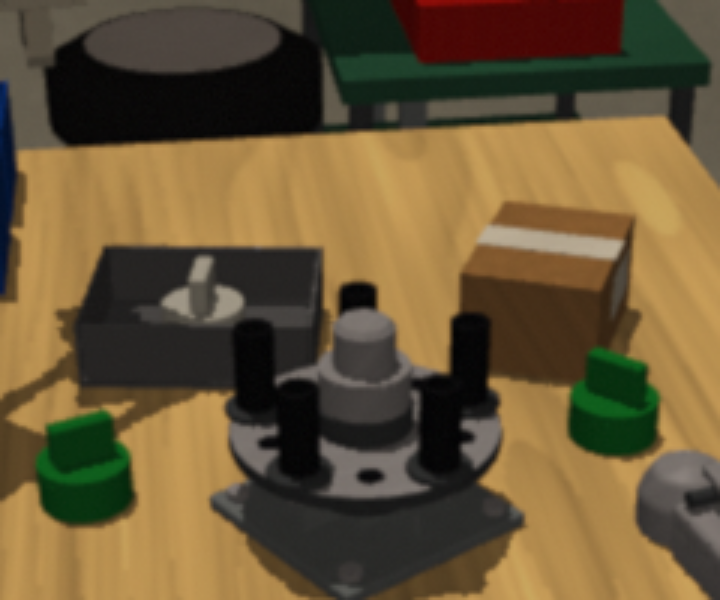

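Final views: the cover is in the bin at (272, 160), and the cap is on the nose at (225, 289). All five sleeves are on studs with tops at about 0.150–0.152, the bystanders have not moved, and the arm is clear. Handing in.

Run:
```python
from h import *
print(robot.hand_in()); print(robot.observe()["time"])
```

```text
the job is handed in; nothing more can be done
None
the job is handed in; nothing more can be done
```

I handed the job in at about 63 s of the 210 s allowed; the hand-in itself reports no verdict.

**What I did, in order:**
- **Cover:** I put the white transport cover in the grey bin and left the green look-alikes alone.
- **Turn:** I turned the hub about 8.1 rad in one direction by its spigot, at no more than about 1.5 rad/s commanded.
- **Dust cap:** I then pressed the cap home on the nose with about 14 N.
- **Sleeves:** I pushed all five sleeves onto studs of their own. One was knocked about 3 cm aside during the run, so I measured it again before picking it up.

**Last checks:**
- **Sleeves:** all five tops were at 150–152 mm, where 150 mm is fully down. Foot centres came out within about 2 mm of their studs.
- **Cap:** the top read 168 mm in the final top view and 165 mm in the wrist view just after fitting, against 166 mm nominal. It was centred within about 1 mm.
- **The rest:** the cover was lying in the bin, the coupling, tow ball and carton had not visibly moved, and the arm was clear.

**Disagreements:**
- **Camera offset:** the top camera read about 2 mm off from the robot in x and y. I found this while turning the hub and corrected for it.
- **Hub slip:** the grip slipped about 9° during the turn. Identical studs could have hidden a slip 72° larger, so I turned the hub an extra 1.4 rad before fitting the cap.

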